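# Clear the bench: tools and supplies into their boxes, lids shut

### The job

Clear the bench: lay every tool that is lying out (needle file, pin vice, brush, marker pen) in the narrower of the two plywood boxes, and every supply item (glue pack, small carton, round tin) in the wider one; not all of them are out each time. When everything is in its box, shut both lids fully. Do not push away the steel bench block or the tape roll.

Things in the scene. Friction and masses are not known exactly. Their poses are not given: they have to be found in the camera images.
- narrow_box: the narrower of two open plywood boxes, fixed, 110 mm (x, front to back) by 200 mm (y) by 60 mm high; walls and floor 6 mm. Origin at the centre of its underside, z up, x away from the robot at yaw 0. Inner floor at z 6 mm, rim at z 60 mm. Its lid is hinged on the short side at +y (the robot's left) and stands open there. For the tools
- wide_box: the wider of two open plywood boxes, fixed, 150 mm (x, front to back) by 200 mm (y) by 60 mm high; walls and floor 6 mm. Origin at the centre of its underside, z up, x away from the robot at yaw 0. Inner floor at z 6 mm, rim at z 60 mm. Its lid is hinged on the short side at +y (the robot's left) and stands open there. For the supplies
- narrow_lid (a joint): lid angle, narrow box: 0 shut, grows as it opens, stop at 1.75; starts at 1.57 to 1.7 (just past upright). Hinge line along the box's x at its y +100, z 60 mm; the lid is a plate 110 x 200 x 7 mm (top at z 67 mm when shut) with a 10 mm finger tab on its free edge. Stiff hinge (0.17 N m): it stays at any angle; push its outer face near the free edge
- wide_lid (a joint): lid angle, wide box: 0 shut, grows as it opens, stop at 1.75; starts at 1.57 to 1.7 (just past upright). Hinge line along the box's x at its y +100, z 60 mm; the lid is a plate 150 x 200 x 7 mm (top at z 67 mm when shut) with a 10 mm finger tab on its free edge. Stiff hinge (0.17 N m): it stays at any angle; push its outer face near the free edge
- needle_file: needle file, 13 x 151 x 13 mm: wooden handle 12 mm thick from y 0 to +76 mm, thin steel blade 4 mm wide from y 0 to -76 mm; grasp the handle at about y +20 mm. A tool. Origin at the centre of its underside as it lies, long side along its y, z up. May be absent
- pin_vice: pin vice, a knurled brass rod tool 10 to 12 mm thick and 110 mm long; its solid body runs from y -41 to +55 mm; grasp near the middle. A tool. Origin at the centre of its underside as it lies, long side along its y, z up. May be absent
- brush: flat brush with a thin stained wooden handle, 13 x 168 x 7 mm; the handle (8 mm wide) runs from y -41 to +84 mm, the bristles are at the -y end; grasp near the middle. A tool. Origin at the centre of its underside as it lies, long side along its y, z up. May be absent
- marker: white marker pen with a black cap, 14 x 120 x 15 mm; grasp near the middle. A tool. Origin at the centre of its underside as it lies, long side along its y, z up. May be absent
- glue_pack: twin-tube glue pack with a red cap, lying on its broad side, 34 mm wide (x), 111 mm long (y), 26 mm high; the box is 78 mm long from y +55 to -22 mm, the narrower cap is at the -y end. A supply item. Origin at the centre of its underside as it lies, long side along its y, z up. May be absent
- carton: small printed folding carton lying flat, 48 mm wide (x), 62 mm long (y), 16 mm high. A supply item. Origin at the centre of its underside as it lies, long side along its y, z up. May be absent
- tin: round aluminium tin with lid, 51 mm across, 22 mm high. A supply item. Origin at the centre of its underside. May be absent
- bench_block: polished steel bench block, 64 x 64 x 22 mm, standing among the things to be cleared: leave it. Origin at the centre of its underside
- tape_roll: roll of brown tape, 96 mm across, 48 mm high: leave it. Origin at the centre of its underside

How it is judged (in metres and radians):
On the way:
1. every tool present lies in the narrow box and every supply item present in the wide box (x of needle_file in the frame of narrow_box between -0.049 and 0.049 m and y of needle_file in the frame of narrow_box between -0.094 and 0.094 m and z of needle_file in the frame of narrow_box between 0 and 0.045 m and x of pin_vice in the frame of narrow_box between -0.049 and 0.049 m and y of pin_vice in the frame of narrow_box between -0.094 and 0.094 m and z of pin_vice in the frame of narrow_box between 0 and 0.045 m and x of brush in the frame of narrow_box between -0.049 and 0.049 m and y of brush in the frame of narrow_box between -0.094 and 0.094 m and z of brush in the frame of narrow_box between 0 and 0.045 m and x of marker in the frame of narrow_box between -0.049 and 0.049 m and y of marker in the frame of narrow_box between -0.094 and 0.094 m and z of marker in the frame of narrow_box between 0 and 0.045 m and x of glue_pack in the frame of wide_box between -0.069 and 0.069 m and y of glue_pack in the frame of wide_box between -0.094 and 0.094 m and z of glue_pack in the frame of wide_box between 0 and 0.045 m and x of carton in the frame of wide_box between -0.069 and 0.069 m and y of carton in the frame of wide_box between -0.094 and 0.094 m and z of carton in the frame of wide_box between 0 and 0.045 m and x of tin in the frame of wide_box between -0.069 and 0.069 m and y of tin in the frame of wide_box between -0.094 and 0.094 m and z of tin in the frame of wide_box between 0 and 0.045 m), for 0.2 s.
At the end, for the whole second after the job is handed in: Every tool present has its origin within the inner walls of the narrow box and every supply item present within those of the wide box, each lying low (origin less than 45 mm above the box's underside) and at rest; both lids shut to within 0.04 rad (all of step 1 and value of joint each of narrow_lid, wide_lid below 0.04 rad and linear speed of each of needle_file, pin_vice, brush, marker, glue_pack, carton, tin below 0.02 m/s); the robot touches nothing.
It fails at once if the bench block was pushed more than 40 mm from its place (distance of bench_block from where it was at the start of the episode above 0.04 m).
It fails at once if the tape roll was pushed more than 40 mm from its place (distance of tape_roll from where it was at the start of the episode above 0.04 m).
Of needle_file, pin_vice, brush, marker only 2 to 3 are there at a start; the rules pass over those that are not, and their reading is None.
Of glue_pack, carton, tin only 2 to 3 are there at a start; the rules pass over those that are not, and their reading is None.
At some moment in a run one of needle_file, pin_vice, brush, marker, glue_pack, carton, tin may be knocked a few centimetres aside while the robot is not near it.
Once in a run the grip may slacken for a moment while it holds something.
It also fails if it takes over 210 s, if anything falls off the work surface, if the arm or the gripper's body presses on something with over 40 N, if the wrist force passes 120 N, or if a joint passes its speed limit or range.

### The arm

A 6-joint arm with a two-finger parallel gripper is mounted at the origin on the work surface; the furniture and walls round the work are solid. World frame = base frame: x ahead of the robot, y to its left, z up, the work surface at z = 0. Lengths are in m, angles in degrees, forces in N, time in s.
With the tool pointing down it reaches from about 0.225 to 0.725 m from the base axis. Payload 3.1 kg.
Tool frame: the origin (TCP) lies midway between the tips of the shut fingers; the grasp point (between the pads) lies env.grasp_offset behind it (env.grasp_offset is the distance from the TCP to the grasp point, in m); z points along the fingers, x is the direction in which the jaws open and shut, and the axes are right-handed (so a half turn about z gives the same grasp; the last joint's range is limited). The gripper opens to 85 mm and grips with 20 to 120 N. Pads are 22 mm wide; open, the fingers measure 114 mm over their backs; the gripper's body (76 mm by 85 mm) begins 54 mm behind the grasp point. The pads swing forward as they close: fully open they stand 13 mm farther back than shut.
Start: joints at [-72.41, 2.75, 5.684, 92.934, 0, 82.678], TCP at [0.221, -0.476, 0.231] pointing down, gripper open.
Joint ranges: [-166.93, 166.93], [-56.73, 111.36], [-69.38, 81.34], [-121.58, 131.49], [-85.45, 84.26], [-180, 180]. Speed limits (degrees/s): [159.86, 159.86, 180, 180, 180, 180].

### API

Orientations are given as [roll, pitch, yaw] about the fixed x, y, z axes, in that order (R = Rz(yaw) Ry(pitch) Rx(roll)).
In Python, from bench import env gives the robot as it stands. The module is installed in compiled form; this text tells all that it offers.
- The arm moves only by the shell command python3 -m crank 'ROWS'. ROWS is JSON, a list of rows, each a list of 7 numbers: the shift along the tool's x, y, z in cm, then the turn, a rotation vector about the tool's x, y, z in rad, then the closure, from 0 (fully open) to 1 (shut). A call has 1 to 12 rows; each row is the pose to reach, as a shift and turn from the pose commanded when the call began, along the tool's axes at that moment; what a row does not reach only later rows make up. A row lasts 1/8 s, in which the tool goes at most 62.5 mm and 10.7 degrees, less where a joint would pass 70% of its speed; a pose out of reach is approached as far as the arm can. A call with a gripper value outside its range is refused whole. The fingers move at their own pace and stop on an object; the grip force is fixed at half the most. Time passes only in rows, so rows that repeat a pose let the fingers close. It gives the time, the measured TCP pose, the force and the opening at its end, in the units of the state.
- env.read_state(): the state, without advancing time (a new reading comes with each control period).
- env.grab_frame(name): name is "scene" or "top" or "wrist"; returns the picture (400x640x3 uint8, blue, green, red); there is no depth.
- env.calibration(name): a dict with "intrinsics" (3x3 intrinsics, pixels), "dist" ([k1, k2, p1, p2, k3] as OpenCV has them; the pictures are not rectified), "rvec" (rotation vector, rad) and "tvec" (3), from world to camera coordinates, as OpenCV has them. Camera axes: x right, y down, z forward; pixel columns grow to the right and rows downward; lengths in m; the calibration is good to about 2 mm. A picture is of the moment at which its call begins: read the wrist's pose just before it. calibration takes no time and is no camera call; for the wrist camera it gives the pose at the moment of the call.
- env.sign_off(): hands the job in, once; it reports no verdict.
The state is a dict: "time_s": time; "joint_pos": joint angles; "dq": joint speeds; "joint_efforts": joint torques, N m; "tcp_pos": TCP position; "orientation": TCP orientation; "contact_force": force on the tool from outside, world axes, zero at the start; "ft_torque": the same for the moment, N m; "opening": finger opening in m.
Only numpy, scipy, OpenCV 4.12 (cv2) and the standard library are available. Lean on these libraries where they do the work, as an engineer would, in place of code of your own. Each camera call takes 0.05 s, during which the arm holds its last target. There are 200 camera calls.

## Working session

There is one attempt and no reset: what is moved stays moved. The work goes in short steps, Python scripts to look and compute and a shell command to move; the robot and the scene stay as the last step left them, time stands still between calls to the robot, and variables do not carry over. Pictures are saved under pics/ and viewed, about 12 in all and at most 16, crops included, and the job is handed in when it is done.

```bash
mkdir -p pics; cat > h.py <<'E'
from bench import env
import numpy as np, cv2
from scipy.spatial.transform import Rotation as R
def snap(n,f):
    im=env.grab_frame(n); cv2.imwrite('pics/'+f,im); return im
def ray(cal,uv):
    K=np.array(cal['intrinsics']);d=np.array(cal['dist'])
    p=cv2.undistortPoints(np.array(uv,float).reshape(-1,1,2),K,d).reshape(-1,2)
    Rm=cv2.Rodrigues(np.array(cal['rvec'],float))[0];t=np.array(cal['tvec'],float).ravel()
    return -Rm.T@t,(np.c_[p,np.ones(len(p))]@Rm)
def onz(cal,uv,z):
    o,d=ray(cal,uv); return o+d*((z-o[2])/d[:,2:3])
def tri(c1,u1,c2,u2):
    o1,d1=ray(c1,u1);o2,d2=ray(c2,u2);out=[]
    for a,b in zip(d1,d2):
        s=np.linalg.lstsq(np.c_[a,-b],o2-o1,rcond=None)[0]
        p,q=o1+a*s[0],o2+b*s[1]; out.append(np.r_[(p+q)/2,np.linalg.norm(p-q)])
    return np.array(out)
def proj(cal,P):
    return cv2.projectPoints(np.array(P,float).reshape(-1,1,3),np.array(cal['rvec'],float),np.array(cal['tvec'],float),np.array(cal['intrinsics']),np.array(cal['dist']))[0].reshape(-1,2)
E
python3 - <<'E'
from h import *
np.set_printoptions(precision=4,suppress=True)
s=env.read_state();print(s['tcp_pos'],s['orientation'],s['opening'],env.grasp_offset,s['time_s'])
for n in('top','scene','wrist'):
    snap(n,n+'0.png');c=env.calibration(n);print(n,ray(c,[[320,200]]),np.array(c['intrinsics'])[0,0])
E
```

```text
[ 0.2209 -0.4756  0.2301] [-179.9833    0.1327  -65.087 ] 0.08540215103557537 0.0187 0.0
top (array([0.2821, 0.0452, 1.4077]), array([[ 0.1835, -0.0123, -0.983 ]])) 491.00065445017
scene (array([-0.095 ,  0.8822,  0.6984]), array([[ 0.5053, -0.703 , -0.5005]])) 448.4609164073601
wrist (array([ 0.2829, -0.4472,  0.3731]), array([[-0.2466, -0.1207, -0.9616]])) 355.1561612724925
```

View pics/top0.png

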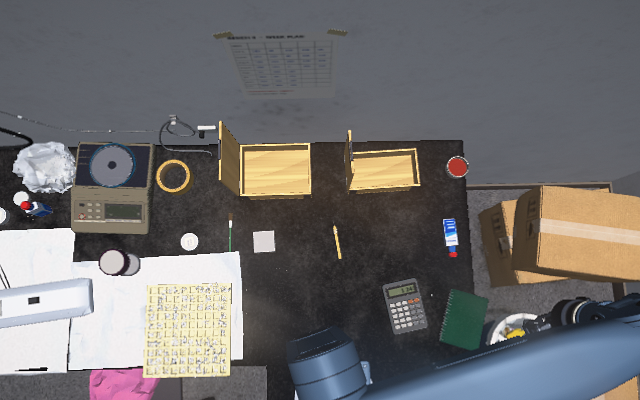

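View pics/scene0.png

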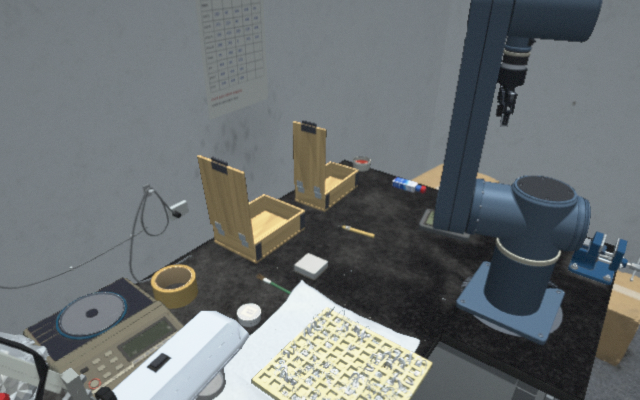

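Top view: image up = +x, right = −y. Narrow box at (385,170), wide box at (270,168), tape roll (172,176). The candidates are glue (450,237), a wooden tool (337,241), a grey square (263,241), a thin tool (230,232) and discs at (190,241) and (457,167). I'll zoom in on them.

```bash
python3 - <<'E'
import cv2,numpy as np
t=cv2.imread('pics/top0.png');s=cv2.imread('pics/scene0.png')
a=cv2.resize(t[205:265,170:470],(800,160),interpolation=cv2.INTER_CUBIC)
b=cv2.resize(s[215:335,225:385],(530,400),interpolation=cv2.INTER_CUBIC)
c=cv2.resize(s[145:195,340:430],(270,150),interpolation=cv2.INTER_CUBIC)
o=np.zeros((560,800,3),np.uint8);o[:160]=a;o[160:560,:530]=b;o[160:310,530:]=c
d=cv2.resize(t[140:200,430:480],(270,250)[::1]);o[310:560,530:]=d
cv2.imwrite('pics/z0.png',o)
E
```

```text
(no output)
```

View pics/z0.png

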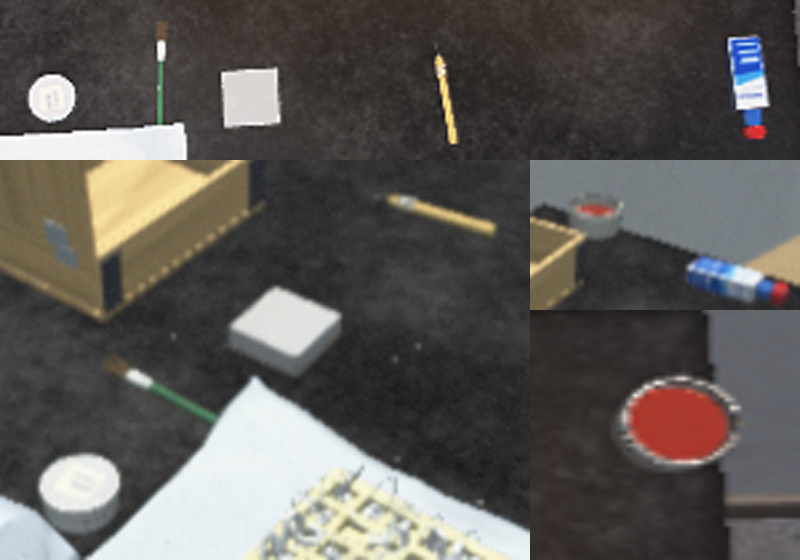

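```bash
python3 - <<'E'
from h import *
np.set_printoptions(precision=3,suppress=True)
T=cv2.imread('pics/top0.png');S=cv2.imread('pics/scene0.png');ct,cs=env.calibration('top'),env.calibration('scene')
def blob(im,box,f):
    x0,y0,x1,y1=box;h=cv2.cvtColor(im,cv2.COLOR_BGR2HSV)[y0:y1,x0:x1];m=f(h).astype(np.uint8)
    n,l,st,c=cv2.connectedComponentsWithStats(m);i=1+np.argmax(st[1:,4])
    pts=np.argwhere(l==i)[:,::-1]+[x0,y0]
    r=cv2.minAreaRect(pts.astype(np.float32)); return np.array(r[0]),r[1],r[2],st[i,4],cv2.boxPoints(r)
br=lambda h:h[...,2]>120
col=lambda h:(h[...,2]>90)&(h[...,1]>70)
items={'tin':((178,230,202,252),(234,302,264,328),br,.022),
'block':((248,225,280,257),(290,248,330,282),br,.022),
'tool':((328,215,346,264),(335,222,380,240),col,.011),
'brush':((226,210,236,250),(254,270,292,295),lambda h:h[...,2]>75,.007),
'glue':((438,212,462,262),(388,172,430,196),col,.026)}
for k,(a,b,f,z) in items.items():
    A=blob(T,a,f);B=blob(S,b,f)
    print(k,'top',A[:4],'scene',B[0],B[3],'\n  tri',tri(ct,[A[0]],cs,[B[0]]),'onz',onz(ct,[A[0]],z),'corners',onz(ct,A[4],z)[:,:2].tolist())
o=np.zeros((600,800,3),np.uint8)
o[:280]=cv2.resize(T[115:203,205:456],(800,280),interpolation=cv2.INTER_CUBIC)
o[280:600,:640]=cv2.resize(S[115:275,190:370][:, :],(360*640//640*1,320),interpolation=cv2.INTER_CUBIC)[:, :640] if 0 else cv2.resize(S[115:265,190:370],(640,320)) 
cv2.imwrite('pics/z1.png',o)
E
```

```text
tin top (array([188.5, 241.5]), (17.0, 17.0), 90.0, np.int32(252)) scene [248.165 312.359] 399 
  tri [[0.429 0.402 0.019 0.001]] onz [[0.429 0.401 0.022]] corners [[0.45343955500555333, 0.42605579595292975], [0.45247469204081603, 0.37807927761612936], [0.40441340415440946, 0.37683340086625655], [0.40538946005258386, 0.4244998623556713]]
block top (array([263.511, 241.166]), (21.020004272460938, 21.086523056030273), 86.18592071533203, np.int32(445)) scene [310.638 263.345] 422 
  tri [[0.426 0.19  0.019 0.   ]] onz [[0.426 0.19  0.022]] corners [[0.4539710177262686, 0.2217649170981006], [0.4567951691915366, 0.1621367731636806], [0.397341399586403, 0.15839174282367774], [0.39458529309260215, 0.2175473408097555]]
tool top (array([337.689, 245.635]), (25.481842041015625, 3.452378749847412), 80.53767395019531, np.int32(87)) scene [361.849 232.005] 106 
  tri [[ 0.41  -0.02   0.005  0.001]] onz [[ 0.41  -0.02   0.011]] corners [[0.4451069665263733, -0.009870901808745343], [0.4465466781039057, -0.019644621017132775], [0.3748745530664102, -0.029526379102305968], [0.3734642808049903, -0.019844027784487926]]
brush top (array([229. , 230.5]), (37.0, 6.0), 90.0, np.int32(170)) scene [272.423 286.555] 188 
  tri [[ 0.461  0.292 -0.003  0.   ]] onz [[0.46  0.29  0.007]] corners [[0.5135774119335333, 0.2997400819401112], [0.5132388584586935, 0.2824491464934935], [0.40656323695748, 0.2811191243761633], [0.4069071467793518, 0.2981672546992464]]
glue top (array([450.015, 227.123]), (17.116792678833008, 11.65926456451416), 82.87498474121094, np.int32(179)) scene [421.5 181.5] 203 
  tri [[ 0.424 -0.349  0.028  0.065]] onz [[ 0.455 -0.338  0.026]] corners [[0.47732472044238006, -0.3205689146106881], [0.48084312824318753, -0.35364903882521753], [0.4323548710448881, -0.35613224042392966], [0.4288777159885891, -0.3232663599638166]]
```

View pics/z1.png

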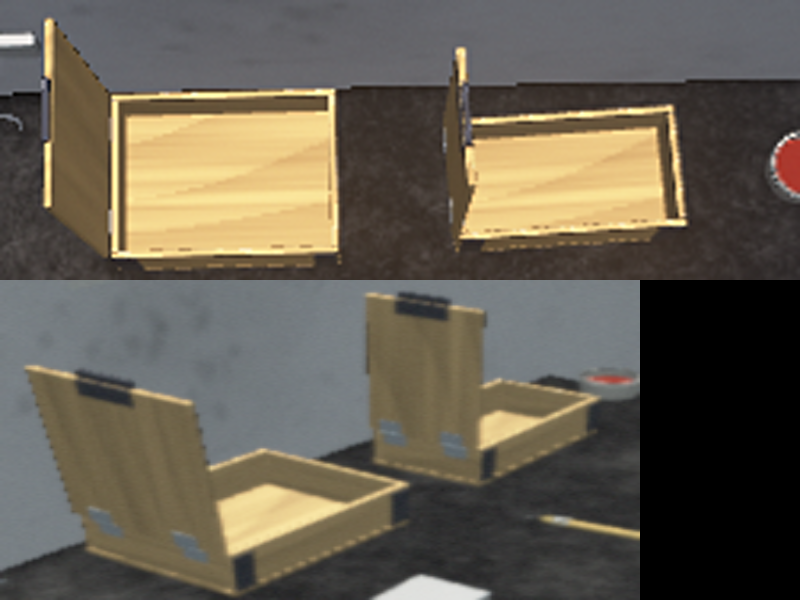

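```bash
cat >> h.py <<'E'
def go(x,y,z,yaw,roll=180,pitch=0,cmd=None):
    """rows needed (tool axes, cm, rad) from current pose to target TCP"""
    s=env.read_state() ; p=np.array(s['tcp_pos']);q=R.from_euler('xyz',s['orientation'],degrees=True)
    t=R.from_euler('xyz',[roll,pitch,yaw],degrees=True)
    d=q.inv().apply(np.array([x,y,z])-p)*100; w=(q.inv()*t).as_rotvec()
    print('row',np.round(d,2),np.round(w,3),'n>=',np.ceil(max(np.linalg.norm(d)/6.25,np.degrees(np.linalg.norm(w))/10.7)))
E
python3 - <<'E'
from h import *
np.set_printoptions(precision=3,suppress=True)
ct=env.calibration('top')
c=lambda L:np.array(L)/3.187+[205,115]
print(onz(ct,c([[112,97],[335,90],[338,256],[112,258]]),.06))
print(onz(ct,c([[672,106],[685,222],[458,240]]),.06))
go(0.40,-0.27,0.25,-90)
E
```

```text
[[0.696 0.253 0.06 ]
 [0.699 0.053 0.06 ]
 [0.547 0.053 0.06 ]
 [0.549 0.251 0.06 ]]
[[ 0.678 -0.248  0.06 ]
 [ 0.572 -0.253  0.06 ]
 [ 0.56  -0.053  0.06 ]]
row [-11.12 -24.9   -1.94] [0.    0.002 0.435] n>= 5.0
```

```bash
python3 - <<'E'
from h import *
go(0.44,-0.338,0.23,90)
E
```

```text
row [ -3.26 -25.66   0.05] [-0.003  0.    -2.707] n>= 15.0
```

```bash
python3 -m crank '[[-0.5,-4,0,0,0,-0.18,0],[-1,-8,0,0,0,-0.36,0],[-1.5,-12,0,0,0,-0.54,0],[-2,-16,0,0,0,-0.72,0],[-2.5,-20,0,0,0,-0.9,0],[-3,-24,0,0,0,-1.08,0],[-3.26,-25.66,0,0,0,-1.26,0],[-3.26,-25.66,0,0,0,-1.44,0],[-3.26,-25.66,0,0,0,-1.62,0],[-3.26,-25.66,0,0,0,-1.8,0],[-3.26,-25.66,0,0,0,-1.98,0],[-3.26,-25.66,0,0,0,-2.16,0]]' && python3 - <<'E'
from h import *
go(0.44,-0.338,0.23,90)
print(env.read_state()['joint_pos'])
E
```

```text
time_s: 1.65
tcp_pos: [0.44, -0.3383, 0.2307]
orientation: [-179.9, -0.0, 59.0]
contact_force: [0.1, 0.5, -1.3]
opening: 0.0854
row [ 0.03 -0.01  0.07] [-0.001 -0.001 -0.541] n>= 3.0
[-4.44826031e+01  7.32979277e+00  1.05077482e+01  9.32415142e+01
  6.22639310e-04 -1.34954731e+01]
```

```bash
python3 -m crank '[[0,0,0,0,0,-0.18,0],[0,0,0,0,0,-0.36,0],[0,0,0,0,0,-0.54,0],[0,0,0,0,0,-0.54,0]]' && python3 - <<'E'
from h import *
W=snap('wrist','w1.png');T=snap('top','t1.png');o=np.zeros((600,800,3),np.uint8)
o[:400,:640]=W;o[400:,:320]=cv2.resize(T,(320,200))
o[400:,320:800]=cv2.resize(T[240:400,260:640],(480,200))
cv2.imwrite('pics/z2.png',o)
E
```

```text
time_s: 2.15
tcp_pos: [0.44, -0.3383, 0.2308]
orientation: [-180.0, -0.0, 89.5]
contact_force: [0.1, -0.4, -0.0]
opening: 0.0854
```

View pics/z2.png

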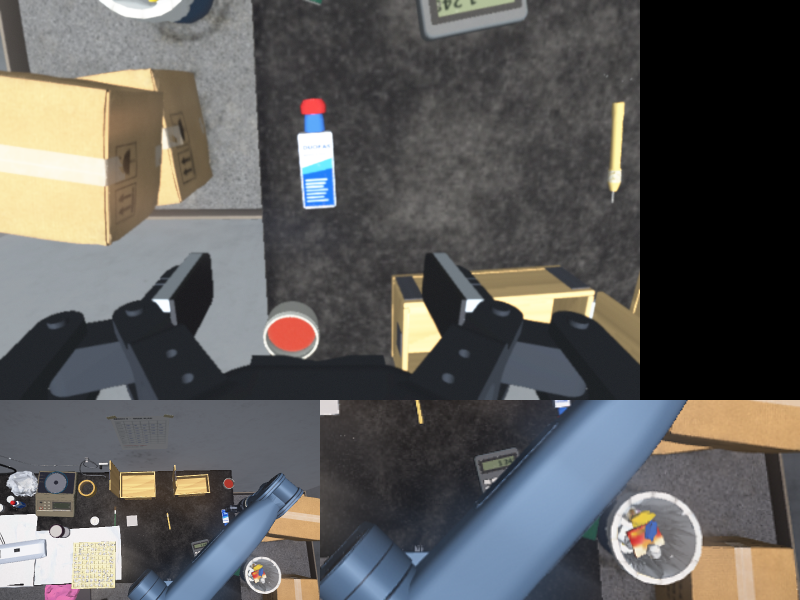

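Glue at wrist (298–336, 98–208), cap towards the robot. The rod tool at (617,100–205) ends in a thin tip. The cleared workspace shows no further items.

```bash
python3 - <<'E'
from h import *
np.set_printoptions(precision=3,suppress=True)
ct,cw=env.calibration('top'),env.calibration('wrist')
def rect(im,b):
    x0,y0,x1,y1=b;h=cv2.cvtColor(im,cv2.COLOR_BGR2HSV)[y0:y1,x0:x1]
    m=((h[...,2]>110)|((h[...,1]>120)&(h[...,2]>80))).astype(np.uint8)
    n,l,st,c=cv2.connectedComponentsWithStats(m);i=1+np.argmax(st[1:,4])
    r=cv2.minAreaRect((np.argwhere(l==i)[:,::-1]+[x0,y0]).astype(np.float32));return r,cv2.boxPoints(r)
rw,bw=rect(cv2.imread('pics/w1.png'),(275,85,360,225));rt,bt=rect(cv2.imread('pics/top0.png'),(438,212,462,262))
print(rw,rt)
print(tri(ct,[rt[0]],cw,[rw[0]]))
for z in(.013,.026):print(z,onz(cw,bw,z)[:,:2].tolist(),onz(ct,bt,z)[:,:2].tolist())
go(.44,-.338,.2,90)
E
```

```text
((315.6614685058594, 153.0836639404297), (110.90859985351562, 36.117027282714844), 86.42366790771484) ((451.03997802734375, 237.2799835205078), (38.466609954833984, 12.445079803466797), 81.8698959350586)
[[ 0.425 -0.34   0.024  0.002]]
0.013 [[0.3722926974274882, -0.3600834907430601], [0.37050401283393164, -0.3246734544579487], [0.4841617580435674, -0.31736034409692465], [0.4862883347364745, -0.3557311285434312]] [[0.47989330440372435, -0.3211682057617262], [0.48431285066827234, -0.3567761717865595], [0.3753854882420828, -0.36425737314534423], [0.37108291544547184, -0.32916322158544675]]
0.026 [[0.37228975776904555, -0.35927642504755053], [0.3705655408284281, -0.3251426349704136], [0.4801268410312646, -0.31809310325391865], [0.4821767717863241, -0.3550809304011849]] [[0.47804931063476624, -0.31775321966480835], [0.4824276635945819, -0.35302929419952983], [0.3745155814178838, -0.3604407654573292], [0.37025311165034747, -0.3256737162724256]]
row [0.04 0.   3.1 ] [-0.   -0.   -0.01] n>= 1.0
```

```bash
python3 - <<'E'
from h import *
go(.442,-.339,.001,93.5)
E
```

```text
row [-0.07  0.21 23.  ] [-0.    -0.    -0.071] n>= 4.0
```

```bash
python3 -m crank '[[-0.07,0.21,6,0,0,-0.07,0],[-0.07,0.21,12,0,0,-0.07,0],[-0.07,0.21,18,0,0,-0.07,0],[-0.07,0.21,20,0,0,-0.07,0],[-0.07,0.21,22,0,0,-0.07,0],[-0.07,0.21,22.9,0,0,-0.07,0],[-0.07,0.21,22.9,0,0,-0.07,0.5],[-0.07,0.21,22.9,0,0,-0.07,1],[-0.07,0.21,22.9,0,0,-0.07,1],[-0.07,0.21,22.9,0,0,-0.07,1],[-0.07,0.21,22.9,0,0,-0.07,1],[-0.07,0.21,22.9,0,0,-0.07,1]]'
python3 - <<'E'
from h import *
go(.44,-.339,.35,93.5)
print(env.read_state()['joint_pos'])
E
```

```text
time_s: 3.75
tcp_pos: [0.4433, -0.3403, 0.0039]
orientation: [179.9, 0.1, 93.6]
contact_force: [0.1, 0.3, 6.5]
opening: 0.0326
row [  0.06  -0.24 -34.61] [0.002 0.002 0.002] n>= 6.0
[-4.43865076e+01  1.17362027e+01 -1.06926999e+01  6.73857454e+01
 -1.76842356e-03 -4.80031629e+01]
```

```bash
python3 - <<'E'
from h import *
go(.443,-.34,.16,93.5);go(.44,.165,.16,180);go(.598,.165,.16,180)
E
```

```text
row [-1.000e-02  1.000e-02 -1.561e+01] [0.002 0.002 0.002] n>= 3.0
row [ 50.41   2.9  -15.72] [-0.     0.004 -1.508] n>= 9.0
row [ 49.41  18.66 -15.69] [-0.     0.004 -1.508] n>= 9.0
```

```bash
python3 -m crank '[[0,0,-3,0,0,0,1],[0,0,-8,0,0,0,1],[0,0,-13,0,0,0,1],[4,0.5,-15.7,0,0,-0.16,1],[10,1,-15.7,0,0,-0.32,1],[16,1.5,-15.7,0,0,-0.48,1],[22,2,-15.7,0,0,-0.64,1],[28,2.5,-15.7,0,0,-0.8,1],[34,2.9,-15.7,0,0,-0.96,1],[40,2.9,-15.7,0,0,-1.12,1],[46,2.9,-15.7,0,0,-1.3,1],[50.4,2.9,-15.7,0,0,-1.46,1]]'
python3 - <<'E'
from h import *
go(.598,.165,.16,180);go(.598,.165,.014,180)
E
```

```text
time_s: 5.25
tcp_pos: [0.4381, 0.1679, 0.1586]
orientation: [-180.0, -0.1, 177.7]
contact_force: [1.1, 0.2, -0.8]
opening: 0.0326
row [-15.99   0.36  -0.17] [-0.    -0.001 -0.041] n>= 3.0
row [-16.01   0.36  14.43] [-0.    -0.001 -0.041] n>= 4.0
```

```bash
python3 -m crank '[[-6,0.3,0,0,0,-0.04,1],[-12,0.36,0,0,0,-0.04,1],[-16,0.36,0,0,0,-0.04,1],[-16,0.36,3,0,0,-0.04,1],[-16,0.36,8,0,0,-0.04,1],[-16,0.36,12,0,0,-0.04,1],[-16,0.36,13.6,0,0,-0.04,1],[-16,0.36,14.5,0,0,-0.04,1],[-16,0.36,14.5,0,0,-0.04,0.45],[-16,0.36,14.5,0,0,-0.04,0.45],[-16,0.36,10,0,0,-0.04,0.45],[-16,0.36,4,0,0,-0.04,0.45]]'
python3 - <<'E'
from h import *
go(.598,.165,.16,180);go(.429,.25,.22,180)
snap('wrist','w2.png')
E
```

```text
time_s: 6.75
tcp_pos: [0.5975, 0.1614, 0.1187]
orientation: [-180.0, -0.3, 179.6]
contact_force: [1.2, 0.3, 0.1]
opening: 0.0472
row [-0.03  0.36 -4.13] [-0.001 -0.005 -0.008] n>= 1.0
row [ 16.96   8.73 -10.05] [-0.001 -0.005 -0.008] n>= 4.0
```

View pics/w2.png

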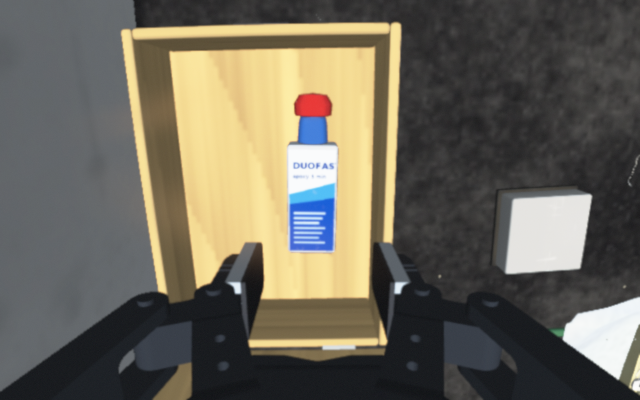

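Glue lies in the wide box, at wrist (313,170). Next is the tin.

```bash
python3 -m crank '[[6,0.3,-6,0,0,0,0.4],[12,0.3,-10,0,0,0.15,0.2],[17,0,-10,0,0,0.33,0],[17,-5,-10,0,0,0.5,0],[17,-10,-10,0,0,0.68,0],[17,-15,-10,0,0,0.86,0],[17,-20,-10,0,0,1.04,0],[17,-24,-10,0,0,1.22,0],[17,-24,-10,0,0,1.4,0],[17,-24,-10,0,0,1.56,0],[17,-24,-10,0,0,1.56,0]]'
python3 - <<'E'
from h import *
np.set_printoptions(precision=3,suppress=True)
cw=env.calibration('wrist');W=snap('wrist','w3.png')
T=snap('top','t3.png');ct=env.calibration('top')
print(env.read_state()['joint_pos'])
p=proj(cw,[[.429,.402,.022]])[0];print(p)
g=cv2.cvtColor(W,cv2.COLOR_BGR2HSV);m=((g[...,2]>110)).astype(np.uint8)
n,l,st,c=cv2.connectedComponentsWithStats(m)
for i in range(1,n):
    if st[i,4]>300: print(st[i],c[i],onz(cw,[c[i]],.022)[0])
E
```

```text
time_s: 8.18
tcp_pos: [0.4276, -0.0773, 0.22]
orientation: [179.9, 0.0, 90.3]
contact_force: [0.2, 0.4, -0.3]
opening: 0.0852
[-19.072 -10.93   -8.557  92.322   0.002 -19.41 ]
[759.81  175.891]
[ 135    0  115   51 1806] [192.774  29.203] [ 0.3   -0.189  0.022]
[ 150    0   83   30 1487] [188.93   11.418] [ 0.285 -0.191  0.022]
[ 366  113   21  106 1057] [376.518 161.137] [ 0.419 -0.02   0.022]
[ 546  140   71   62 3831] [580.189 169.863] [0.425 0.187 0.022]
[   0  223   53  136 4680] [ 20.205 287.025] [ 0.561 -0.41   0.022]
[152 254  48  59 744] [173.462 283.699] [ 0.553 -0.232  0.022]
[435 254  49  59 759] [461.097 283.783] [0.552 0.079 0.022]
[ 475  274  165   89 6278] [569.13  302.083] [0.576 0.207 0.022]
[  194   284   160    89 10202] [271.843 325.532] [ 0.604 -0.127  0.022]
[424 316  16  41 310] [430.448 335.684] [0.618 0.052 0.022]
[505 385  34  15 367] [520.632 393.381] [0.705 0.174 0.022]
[ 97 389  34  11 322] [113.326 394.422] [ 0.708 -0.327  0.022]
```

View pics/w3.png

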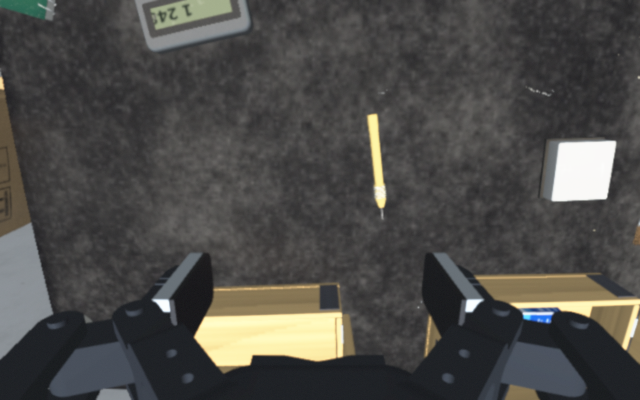

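I moved the wrong way in y. That put me above the rod tool at wrist (373,115)–(381,207), thin tip at (382,218), so it's the pin vice. I'll pick it now.

```bash
python3 - <<'E'
from h import *
np.set_printoptions(precision=4,suppress=True)
cw=env.calibration('wrist');ct=env.calibration('top')
g=cv2.cvtColor(cv2.imread('pics/w3.png'),cv2.COLOR_BGR2HSV)[105:215,355:400];m=(g[...,2]>110).astype(np.uint8)
n,l,st,c=cv2.connectedComponentsWithStats(m);i=1+np.argmax(st[1:,4]);P=(np.argwhere(l==i)[:,::-1]+[355,105]).astype(np.float32)
r=cv2.minAreaRect(P);b=cv2.boxPoints(r);print(r);print(onz(cw,b,.009))
print(tri(ct,[[337.689,245.635]],cw,[r[0]]))
T=cv2.cvtColor(cv2.imread('pics/top0.png'),cv2.COLOR_BGR2HSV)[212:266,328:348]
M=(T[...,2]>100).astype(np.uint8);n,l,st,c=cv2.connectedComponentsWithStats(M);i=1+np.argmax(st[1:,4])
r2=cv2.minAreaRect((np.argwhere(l==i)[:,::-1]+[328,212]).astype(np.float32));print(r2,tri(ct,[r2[0]],cw,[r[0]]))
E
```

```text
((376.5715637207031, 163.54568481445312), (101.49092102050781, 12.502408981323242), 83.91146850585938)
[[ 0.3741 -0.0307  0.009 ]
 [ 0.3727 -0.0187  0.009 ]
 [ 0.4758 -0.0022  0.009 ]
 [ 0.4774 -0.0152  0.009 ]]
[[ 0.4122 -0.0205  0.0405  0.011 ]]
((337.05242919921875, 241.5828857421875), (33.72293472290039, 3.7510387897491455), 79.50852966308594) [[ 0.4213 -0.0182  0.0164  0.0009]]
```

```bash
python3 - <<'E'
from h import *
go(.424,-.0167,.003,98.8)
E
```

```text
row [ 6.04 -0.34 21.68] [ 0.001  0.    -0.148] n>= 4.0
```

```bash
python3 -m crank '[[3,-0.2,4,0,0,-0.1,0],[6.04,-0.34,9,0,0,-0.148,0],[6.04,-0.34,15,0,0,-0.148,0],[6.04,-0.34,19,0,0,-0.148,0.3],[6.04,-0.34,21,0,0,-0.148,0.3],[6.04,-0.34,21.7,0,0,-0.148,0.3],[6.04,-0.34,21.7,0,0,-0.148,0.7],[6.04,-0.34,21.7,0,0,-0.148,1],[6.04,-0.34,21.7,0,0,-0.148,1],[6.04,-0.34,21.7,0,0,-0.148,1],[6.04,-0.34,21.7,0,0,-0.148,1],[6.04,-0.34,19,0,0,-0.148,1]]'
python3 - <<'E'
from h import *
go(.424,-.0167,.16,98.8);go(.44,-.15,.16,183);go(.641,-.15,.16,183)
E
```

```text
time_s: 9.78
tcp_pos: [0.4218, -0.0163, 0.0278]
orientation: [-179.7, -0.1, 98.7]
contact_force: [-0.1, -0.4, -0.4]
opening: 0.008
row [ -0.05   0.16 -13.22] [-0.005 -0.002 -0.002] n>= 3.0
row [-13.47  -0.27 -13.24] [-0.002 -0.005 -1.472] n>= 8.0
row [-16.5   19.6  -13.34] [-0.002 -0.005 -1.472] n>= 8.0
```

```bash
python3 -m crank '[[0,0,-5,0,0,0,1],[0,0,-10,0,0,0,1],[-4,0,-13.2,0,0,-0.18,1],[-8,0,-13.2,0,0,-0.36,1],[-13.5,-0.2,-13.3,0,0,-0.54,1],[-13.5,-0.2,-13.3,0,0,-0.72,1],[-13.5,-0.2,-13.3,0,0,-0.9,1],[-13.5,-0.2,-13.3,0,0,-1.08,1],[-13.5,-0.2,-13.3,0,0,-1.26,1],[-13.5,-0.2,-13.3,0,0,-1.44,1],[-13.5,-0.2,-13.3,0,0,-1.472,1]]'
python3 - <<'E'
from h import *
W=snap('wrist','w4.png')
go(.641,-.152,.16,183);go(.641,-.152,.014,183)
E
```

```text
time_s: 11.15
tcp_pos: [0.4421, -0.1504, 0.162]
orientation: [180.0, -0.0, -177.0]
contact_force: [0.6, 0.3, 0.6]
opening: 0.008
row [-19.85  -1.19   0.2 ] [ 0. -0. -0.] n>= 4.0
row [-19.86  -1.19  14.8 ] [ 0. -0. -0.] n>= 4.0
```

View pics/w4.png

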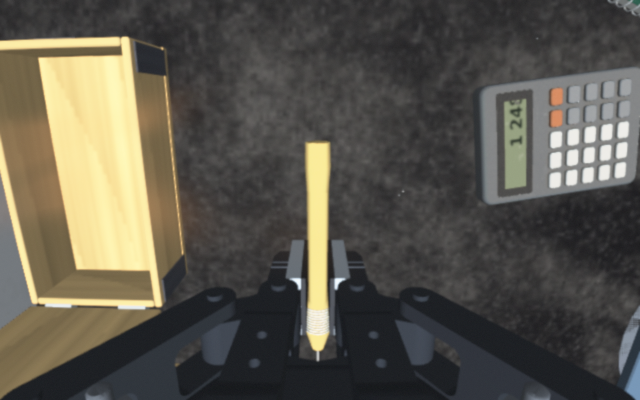

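```bash
python3 -m crank '[[-6,-0.3,0,0,0,0,1],[-12,-0.6,0,0,0,0,1],[-18,-1,0,0,0,0,1],[-19.85,-1.2,0,0,0,0,1],[-19.85,-1.2,5,0,0,0,1],[-19.85,-1.2,10,0,0,0,1],[-19.85,-1.2,13.5,0,0,0,1],[-19.85,-1.2,15,0,0,0,1],[-19.85,-1.2,15,0,0,0,0.75],[-19.85,-1.2,15,0,0,0,0.75],[-19.85,-1.2,10,0,0,0,0.75],[-19.85,-1.2,4,0,0,0,0.75]]'
python3 - <<'E'
from h import *
W=snap('wrist','w5.png')
go(.429,-.15,.22,183);go(.429,.402,.22,90)
E
```

```text
time_s: 12.7
tcp_pos: [0.6397, -0.1517, 0.1221]
orientation: [179.9, -0.2, -177.1]
contact_force: [0.5, 0.3, 1.0]
opening: 0.0213
row [21.44  1.39 -8.84] [-0.005  0.013 -0.002] n>= 4.0
row [18.66 56.52 -9.1 ] [0.007 0.015 1.621] n>= 10.0
```

View pics/w5.png

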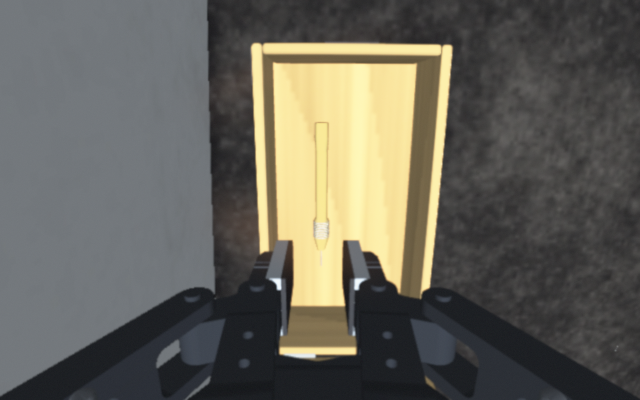

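Pin vice lies in the narrow box, at wrist (321,190). On to the tin.

```bash
python3 -m crank '[[5,0.3,-5,0,0,0,0.5],[10,0.6,-9,0,0,0,0.2],[15,1,-9,0,0,0.1,0],[20,1.3,-9,0,0,0.27,0],[20.5,7,-9,0,0,0.45,0],[20.2,13,-9,0,0,0.63,0],[20,19,-9,0,0,0.8,0],[19.7,25,-9,0,0,0.97,0],[19.4,31,-9,0,0,1.15,0],[19.1,37,-9,0,0,1.33,0],[18.8,43,-9,0,0,1.5,0],[18.7,49,-9,0,0,1.62,0]]'
python3 - <<'E'
from h import *
np.set_printoptions(precision=4,suppress=True)
s=env.read_state();print(s['tcp_pos'],s['orientation'])
cw=env.calibration('wrist');ct=env.calibration('top');W=snap('wrist','w6.png')
print('exp',proj(cw,[[.429,.402,.022]]))
h=cv2.cvtColor(W,cv2.COLOR_BGR2HSV)
m=((h[...,2]>120)&(h[...,1]<40)).astype(np.uint8);m[270:]=0
n,l,st,c=cv2.connectedComponentsWithStats(m)
for i in range(1,n):
    if st[i,4]>300: print(st[i],c[i],onz(cw,[c[i]],.022)[0],tri(cw,[c[i]],ct,[[188.5,241.5]]))
E
```

```text
time_s: 14.25
tcp_pos: [0.4309, 0.2782, 0.2133]
orientation: [179.9, -0.0, 93.3]
contact_force: [0.3, -1.3, -0.1]
opening: 0.0849
[0.4309 0.2782 0.2133] [179.876   -0.0298  93.2836]
exp [[444.7665 176.6051]]
[  298     0   342   144 33986] [457.3929  81.8594] [0.341  0.4006 0.022 ] [[0.3773 0.2902 0.3721 0.0496]]
[ 467    0  100   48 1400] [510.9693  22.7107] [0.2876 0.4412 0.022 ] [[0.3776 0.2921 0.3654 0.0496]]
[ 590   98   50   60 2428] [616.5478 127.4308] [0.3705 0.564  0.022 ] [[0.3816 0.3268 0.3006 0.0356]]
[ 193  130   66   63 3943] [225.9176 160.7535] [0.4256 0.1911 0.022 ] [[0.368  0.294  0.4258 0.0365]]
[ 417  152   53   52 2149] [443.0577 177.3146] [0.4298 0.4004 0.022 ] [[0.4294 0.4012 0.0212 0.0013]]
[568 242  72  15 579] [604.1762 249.0777] [0.4964 0.587  0.022 ] [[0.3953 0.3353 0.2883 0.0118]]
```

View pics/w6.png

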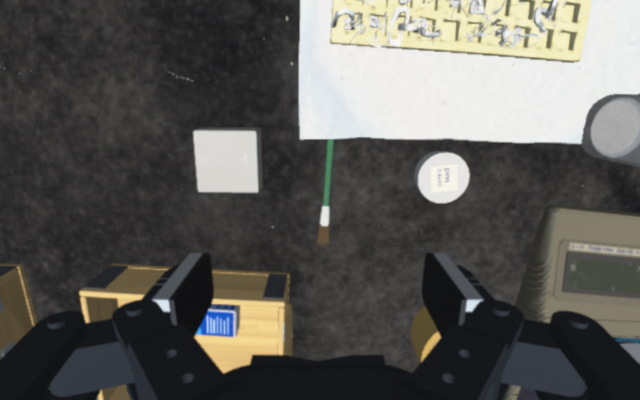

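Tin at wrist (443,177), height 21 mm. Brush runs from its bristle tip at (323,243) to the paper edge at (330,140). I'm directly above the brush, so it goes first.

```bash
python3 - <<'E'
from h import *
np.set_printoptions(precision=4,suppress=True)
cw=env.calibration('wrist');ct=env.calibration('top')
h=cv2.cvtColor(cv2.imread('pics/w6.png'),cv2.COLOR_BGR2HSV)
m=((h[...,1]>100)&(h[...,0]>60)&(h[...,0]<95)&(h[...,2]>40)).astype(np.uint8);m[:135]=0;m[215:]=0;m[:,:310]=0;m[:,350:]=0
P=np.argwhere(m)[:,::-1].astype(np.float32);vx,vy,x0,y0=cv2.fitLine(P,cv2.DIST_L2,0,.01,.01).ravel()
f=lambda y:[x0+vx/vy*(y-y0),y]
Q=onz(cw,[f(142),f(200),f(244)],.005);print(len(P),Q)
d=Q[0]-Q[2];L=np.linalg.norm(d);d/=L;o=Q[2]+.084*d;a=np.degrees(np.arctan2(d[1],d[0]));print('len',L,'dir',a,'origin',o)
# height: mid ferrule in both views
u=[[229.3,231.0]]
print(onz(ct,[[230,243]],.005))
yaw=(a+90)%180;print(yaw);go(o[0],o[1],.001,yaw)
E
```

```text
247 [[0.403  0.2974 0.005 ]
 [0.4625 0.2966 0.005 ]
 [0.5114 0.2959 0.005 ]]
len 0.10834986902471197 dir 179.17453580453798 origin [0.4274 0.2971 0.005 ]
[[0.424  0.2874 0.005 ]]
89.17453580453798
row [ 1.09 -0.2  21.17] [ 0.001 -0.007  0.072] n>= 4.0
```

```bash
python3 -m crank '[[0.8,-0.2,6,0,0,0.07,0],[0.8,-0.2,12,0,0,0.07,0.1],[0.8,-0.2,17,0,0,0.07,0.3],[0.8,-0.2,19.5,0,0,0.07,0.4],[0.8,-0.2,20.5,0,0,0.07,0.4],[0.8,-0.2,21.2,0,0,0.07,0.4],[0.8,-0.2,21.2,0,0,0.07,0.7],[0.8,-0.2,21.2,0,0,0.07,1],[0.8,-0.2,21.2,0,0,0.07,1],[0.8,-0.2,21.2,0,0,0.07,1],[0.8,-0.2,21.2,0,0,0.07,1]]'
```

```text
time_s: 15.68
tcp_pos: [0.4293, 0.2847, 0.0019]
orientation: [179.9, -0.1, 89.7]
contact_force: [-0.6, -0.9, 5.3]
opening: 0.0037
```

```bash
python3 -m crank '[[0,0,-4,0,0,0,1],[0,0,-8,0,0,0,1],[0,0,-13,0,0,0,1],[0,0,-15.5,0,0,0,1],[0,0,-15.5,0,0,0,1],[0,0,-15.5,0,0,0,1]]'; python3 - <<'E'
from h import *
env.grab_frame('wrist');snap('wrist','w7.png')
go(.44,.294,.16,90);go(.45,-.15,.16,3)
E
```

```text
time_s: 16.42
tcp_pos: [0.4273, 0.2837, 0.1536]
orientation: [-179.9, 0.1, 89.7]
contact_force: [-0.5, -0.2, -0.6]
opening: 0.0035
row [ 1.06  1.31 -0.71] [-0.004  0.002 -0.005] n>= 1.0
row [-43.34   2.54  -0.63] [-0.002  0.005  1.513] n>= 9.0
```

View pics/w7.png

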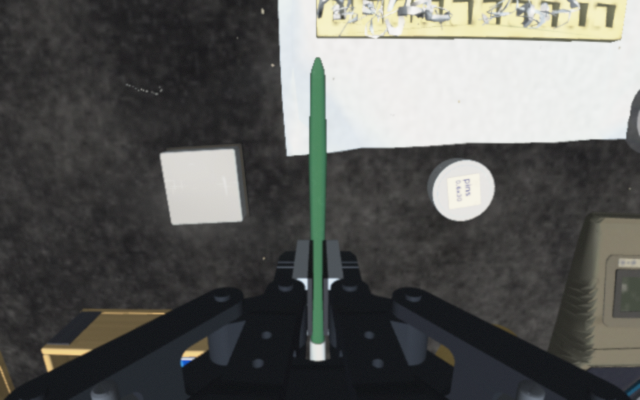

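Brush held firmly by its handle, and the tin is still at (461,190). Now to the narrow box.

```bash
python3 -m crank '[[0,-2,-2,0,0,-0.05,1],[-6,-2,-2,0,0,-0.18,1],[-12,-2,-2,0,0,-0.33,1],[-18,-2,-2,0,0,-0.5,1],[-24,-1,-2,0,0,-0.68,1],[-30,0,-2,0,0,-0.86,1],[-36,0,-2,0,0,-1.04,1],[-42,1,-2,0,0,-1.22,1],[-43.3,1,-2,0,0,-1.4,1],[-43.3,1,-2,0,0,-1.58,1],[-43.3,1,-2,0,0,-1.628,1],[-43.3,1,-2,0,0,-1.628,1]]'
python3 - <<'E'
from h import *
go(.6,-.1515,.17,183);go(.6,-.1515,.01,183)
E
```

```text
time_s: 18.02
tcp_pos: [0.435, -0.1487, 0.1737]
orientation: [179.9, -0.2, -177.2]
contact_force: [0.5, -0.3, -0.7]
opening: 0.0038
row [-16.47  -1.1    0.33] [ 0.002 -0.003 -0.003] n>= 3.0
row [-16.51  -1.12  16.33] [ 0.002 -0.003 -0.003] n>= 4.0
```

```bash
python3 -m crank '[[-6,-0.4,0,0,0,0,1],[-12,-0.8,0,0,0,0,1],[-16.5,-1.1,0,0,0,0,1],[-16.5,-1.1,2,0,0,0,1],[-16.5,-1.1,7,0,0,0,1],[-16.5,-1.1,12,0,0,0,1],[-16.5,-1.1,15,0,0,0,1],[-16.5,-1.1,16.3,0,0,0,1],[-16.5,-1.1,16.3,0,0,0,0.8],[-16.5,-1.1,16.3,0,0,0,0.8],[-16.5,-1.1,11,0,0,0,0.8],[-16.5,-1.1,5,0,0,0,0.8]]'
python3 - <<'E'
from h import *
env.grab_frame('wrist');snap('wrist','w8.png')
go(.43,.395,.22,90)
E
```

```text
time_s: 19.52
tcp_pos: [0.5998, -0.1503, 0.1246]
orientation: [179.9, -0.2, -177.1]
contact_force: [0.6, 0.1, 0.2]
opening: 0.0171
row [14.71 55.52 -9.07] [0.007 0.016 1.621] n>= 10.0
```

View pics/w8.png

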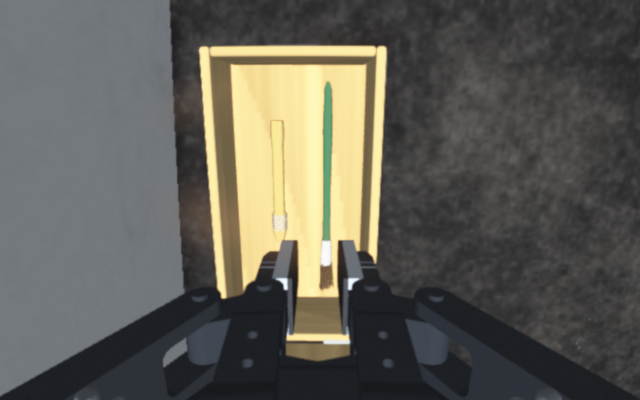

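Both tools lie flat in the narrow box (pin vice at (278,175), brush at (327,185)). Next, the tin.

```bash
python3 -m crank '[[5,0.3,-5,0,0,0,0.5],[10,0.6,-9,0,0,0,0.2],[15,1,-9,0,0,0.1,0],[16,6,-9,0,0,0.27,0],[16,12,-9,0,0,0.45,0],[16,18,-9,0,0,0.63,0],[16,24,-9,0,0,0.8,0],[15.5,30,-9,0,0,0.97,0],[15.2,36,-9,0,0,1.15,0],[15,42,-9,0,0,1.33,0],[14.8,48,-9,0,0,1.5,0],[14.7,54,-9,0,0,1.62,0]]'
python3 -m crank '[[0,0,0,0,0,0,0],[0,0,0,0,0,0,0],[0,0,0,0,0,0,0]]'
python3 - <<'E'
from h import *
np.set_printoptions(precision=4,suppress=True)
cw=env.calibration('wrist');ct=env.calibration('top');W=snap('wrist','w9.png')
h=cv2.cvtColor(W,cv2.COLOR_BGR2HSV)
p=proj(cw,[[.429,.402,.022]])[0];print('exp',p)
m=((h[...,2]>120)&(h[...,1]<40)).astype(np.uint8)
n,l,st,c=cv2.connectedComponentsWithStats(m)
for i in range(1,n):
    if st[i,4]>300 and st[i,4]<6000: print(st[i],c[i],onz(cw,[c[i]],.022)[0],tri(cw,[c[i]],ct,[[188.5,241.5]]))
go(.429,.401,.001,90)
E
```

```text
time_s: 21.12
tcp_pos: [0.4279, 0.3325, 0.2154]
orientation: [180.0, 0.0, 93.0]
contact_force: [0.4, 0.3, -0.1]
opening: 0.0853
time_s: 21.5
tcp_pos: [0.4285, 0.3294, 0.2158]
orientation: [180.0, 0.0, 93.3]
contact_force: [0.6, -0.9, -0.1]
opening: 0.0854
exp [391.8813 175.8992]
[411   0  27  41 433] [422.0069  16.9723] [0.2858 0.413  0.022 ] [[0.3829 0.2947 0.4571 0.01  ]]
[438   0  69  47 918] [472.4542  24.4782] [0.2885 0.4587 0.022 ] [[0.3822 0.2883 0.4563 0.003 ]]
[ 539   96   59   61 2743] [568.2009 125.8833] [0.3698 0.5668 0.022 ] [[0.3743 0.3019 0.3971 0.0299]]
[ 141  130   67   62 3814] [174.3949 160.2674] [0.4257 0.1914 0.022 ] [[0.3803 0.318  0.3366 0.0305]]
[ 365  151   52   52 2147] [390.5217 176.6213] [0.4298 0.4008 0.022 ] [[0.4277 0.3986 0.0324 0.0003]]
[518 242 122  18 936] [575.7094 250.2062] [0.4969 0.6077 0.022 ] [[0.3792 0.325  0.3495 0.0337]]
row [ 7.16  0.44 21.49] [0.    0.    0.058] n>= 4.0
```

```bash
python3 -m crank '[[4,0.3,2,0,0,0.05,0],[7.16,0.44,7,0,0,0.058,0],[7.16,0.44,13,0,0,0.058,0],[7.16,0.44,18,0,0,0.058,0],[7.16,0.44,20.5,0,0,0.058,0],[7.16,0.44,21.4,0,0,0.058,0],[7.16,0.44,21.4,0,0,0.058,1],[7.16,0.44,21.4,0,0,0.058,1],[7.16,0.44,21.4,0,0,0.058,1],[7.16,0.44,21.4,0,0,0.058,1],[7.16,0.44,18,0,0,0.058,1],[7.16,0.44,13,0,0,0.058,1]]'
python3 -m crank '[[0,0,-3,0,0,0,1],[0,0,-7,0,0,0,1],[0,0,-7,0,0,0,1],[0,0,-7,0,0,0,1]]'
python3 - <<'E'
from h import *
go(.43,.15,.16,90);go(.657,.15,.16,90);go(.657,.15,.012,90)
E
```

```text
time_s: 23.05
tcp_pos: [0.427, 0.4013, 0.0847]
orientation: [-179.8, 0.1, 90.1]
contact_force: [0.5, 0.6, 0.1]
opening: 0.0469
time_s: 23.55
tcp_pos: [0.4284, 0.4023, 0.1555]
orientation: [180.0, -0.0, 90.1]
contact_force: [0.4, -0.7, -0.5]
opening: 0.0472
row [-25.23   0.11  -0.45] [ 0.    -0.     0.002] n>= 5.0
row [-25.28  22.81  -0.45] [ 0.    -0.     0.002] n>= 6.0
row [-25.28  22.81  14.35] [ 0.    -0.     0.002] n>= 6.0
```

```bash
python3 -m crank '[[-6,0,0,0,0,0,1],[-12,0,0,0,0,0,1],[-18,0,0,0,0,0,1],[-25.3,0,0,0,0,0,1],[-25.3,6,0,0,0,0,1],[-25.3,12,0,0,0,0,1],[-25.3,18,0,0,0,0,1],[-25.3,22.8,0,0,0,0,1],[-25.3,22.8,0,0,0,0,1],[-25.3,22.8,4,0,0,0,1],[-25.3,22.8,9,0,0,0,1],[-25.3,22.8,12.5,0,0,0,1]]'
python3 -m crank '[[0,0,0,0,0,0,1],[0,0,1,0,0,0,1],[0,0,1.8,0,0,0,1],[0,0,1.8,0,0,0,0.2],[0,0,1.8,0,0,0,0.2],[0,0,1.8,0,0,0,0.2],[0,0,-4,0,0,0,0.2],[0,0,-9,0,0,0,0.2],[0,0,-14,0,0,0,0.2],[0,0,-14,0,0,0,0.2]]'
python3 - <<'E'
from h import *
env.grab_frame('wrist');W=snap('wrist','w10.png');T=snap('top','t10.png')
o=np.zeros((600,800,3),np.uint8);o[:400,:640]=W;o[400:,:]=cv2.resize(T[110:265,0:620],(800,200));cv2.imwrite('pics/z10.png',o)
E
```

```text
time_s: 25.05
tcp_pos: [0.6535, 0.1496, 0.0268]
orientation: [-179.7, 0.0, 90.1]
contact_force: [0.6, -0.3, -0.8]
opening: 0.0469
time_s: 26.3
tcp_pos: [0.6605, 0.1502, 0.1785]
orientation: [179.3, -0.1, 90.1]
contact_force: [0.4, 0.6, -0.2]
opening: 0.0685
```

View pics/z10.png

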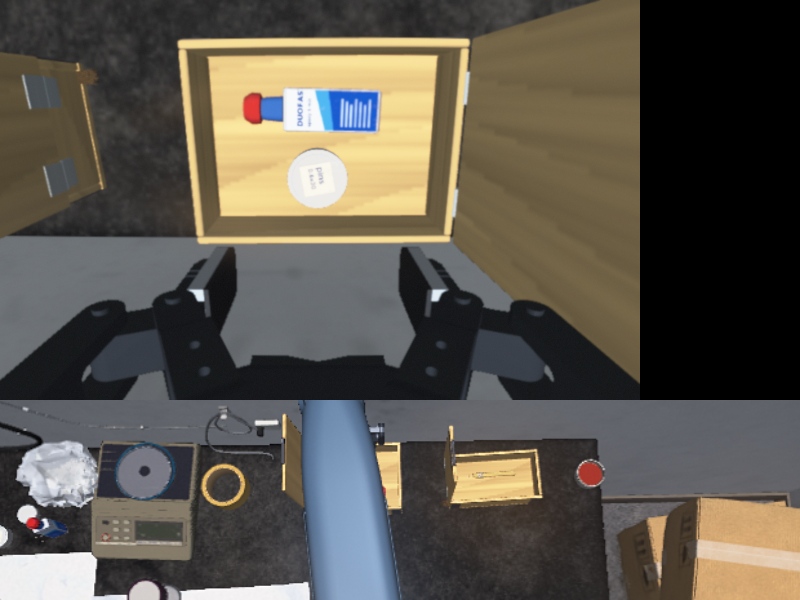

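Glue and tin lie in the wide box. Something brown shows at the narrow box's corner (88,75), and the top view shows only one tool in there, so I'll check for a disturbance.

```bash
python3 - <<'E'
from h import *
T=cv2.imread('pics/t10.png');S=snap('scene','s10.png');W=cv2.imread('pics/w10.png')
o=np.zeros((600,800,3),np.uint8)
o[:300,:480]=cv2.resize(T[135:210,335:455],(480,300),interpolation=cv2.INTER_CUBIC)
o[:300,480:]=cv2.resize(W[50:200,0:160],(320,300),interpolation=cv2.INTER_CUBIC)
o[300:,:560]=cv2.resize(S[110:260,190:470],(560,300),interpolation=cv2.INTER_CUBIC)
cv2.imwrite('pics/z11.png',o)
E
```

```text
(no output)
```

View pics/z11.png

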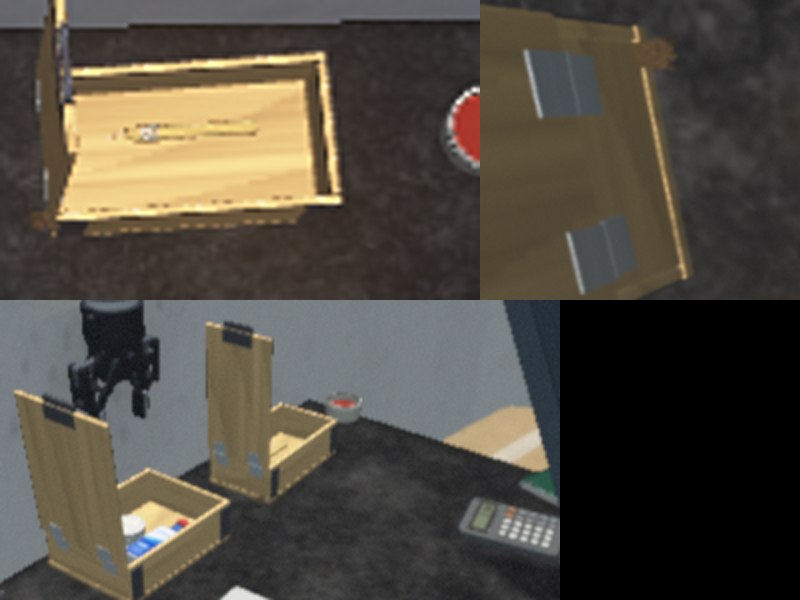

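Likely the brush was knocked: its bristles show at the narrow box's near hinge corner. I'll look from above the box and measure.

```bash
python3 -m crank '[[0,-6,-2,0,0,0,0.2],[0,-12,-4,0,0,0,0.5],[0,-18,-4,0,0,0,0.7],[-2,-23,-4,0,0,-0.1,0.7],[-8,-23,-4,0,0,-0.28,0.7],[-14,-23,-4,0,0,-0.46,0.7],[-20,-23,-4,0,0,-0.64,0.7],[-26,-23,-4,0,0,-0.82,0.7],[-31,-22,-4,0,0,-1,0.7],[-31,-18,-4,0,0,-1.18,0.7],[-31,-12,-4,0,0,-1.36,0.7],[-31,-6,-4,0,0,-1.54,0.7]]'
python3 -m crank '[[0,0,0,0,0,-0.09,0.7],[0,0,0,0,0,-0.09,0.7],[0,0,0,0,0,-0.09,0.7]]'
python3 - <<'E'
from h import *
np.set_printoptions(precision=4,suppress=True)
print(env.read_state()['orientation'])
cw=env.calibration('wrist');W=snap('wrist','w12.png');h=cv2.cvtColor(W,cv2.COLOR_BGR2HSV)
m=((h[...,1]>100)&(h[...,0]>60)&(h[...,0]<95)&(h[...,2]>40)).astype(np.uint8)
n,l,st,c=cv2.connectedComponentsWithStats(m)
for i in range(1,n):
    if st[i,4]>40:
        r=cv2.minAreaRect(np.argwhere(l==i)[:,::-1].astype(np.float32));print(st[i],r,'\n',onz(cw,cv2.boxPoints(r),.01))
print(proj(cw,[[.599-.03,-.15,.01],[.566,-.153,.06],[.56,-.053,.06],[.572,-.253,.06]]))
E
```

```text
time_s: 28.0
tcp_pos: [0.598, -0.1611, 0.2083]
orientation: [180.0, -0.2, 173.4]
contact_force: [0.9, -0.6, 1.2]
opening: 0.0252
time_s: 28.38
tcp_pos: [0.5967, -0.1602, 0.2102]
orientation: [180.0, -0.1, 178.2]
contact_force: [0.6, -0.2, -0.4]
opening: 0.0257
[179.9798  -0.0624 178.237 ]
[335 130   6  84 263] ((337.24267578125, 171.50778198242188), (83.11335754394531, 4.089032173156738), 88.26429748535156) 
 [[ 0.58   -0.1984  0.01  ]
 [ 0.5761 -0.1984  0.01  ]
 [ 0.5748 -0.1151  0.01  ]
 [ 0.579  -0.1151  0.01  ]]
[[345.9392 179.233 ]
 [353.9987 188.6317]
 [360.6322 292.6437]
 [345.6701  64.7696]]
```

View pics/w12.png

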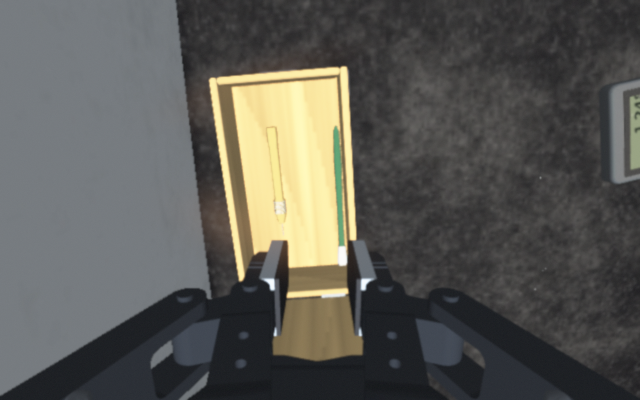

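The brush now lies along the near wall (handle at y −0.198…), with its bristles pushed about 3 cm into the hinge-side wall. Its origin is still inside, but I'll mend this by pressing lightly on the handle with shut fingers and dragging it back.

```bash
python3 -m crank '[[0,0,-2,0,0,0.18,1],[0,0,-2,0,0,0.36,1],[0,0,-2,0,0,0.54,1],[0,0,-2,0,0,0.72,1],[0,0,-2,0,0,0.9,1],[0,0,-2,0,0,1.08,1],[0,0,-2,0,0,1.26,1],[0,0,-2,0,0,1.44,1],[0,0,-2,0,0,1.49,1],[0,0,-2,0,0,1.49,1],[0,0,-2,0,0,1.49,1]]'
python3 - <<'E'
from h import *
go(.587,-.145,.03,93)
E
```

```text
time_s: 29.8
tcp_pos: [0.5972, -0.1604, 0.2314]
orientation: [179.9, 0.0, 93.0]
contact_force: [-0.4, -0.0, -0.4]
opening: -0.0002
row [ 1.6  -0.96 20.14] [ 0.001  0.    -0.001] n>= 4.0
```

```bash
python3 -m crank '[[1.6,-0.9,0,0,0,0,1],[1.6,-0.9,5,0,0,0,1],[1.6,-0.9,10,0,0,0,1],[1.6,-0.9,15,0,0,0,1],[1.6,-0.9,18.5,0,0,0,1],[1.6,-0.9,20.5,0,0,0,1],[1.6,-0.9,21.2,0,0,0,1],[1.6,-0.9,21.7,0,0,0,1],[1.6,-0.9,21.7,0,0,0,1],[1.6,-0.9,21.7,0,0,0,1]]'
```

```text
time_s: 31.05
tcp_pos: [0.5887, -0.1452, 0.015]
orientation: [179.9, 0.0, 93.0]
contact_force: [0.5, -0.2, 0.4]
opening: -0.0001
```

```bash
python3 -m crank '[[0,-0.15,0.15,0,0,0,1],[0,-0.15,0.3,0,0,0,1],[0,-0.15,0.4,0,0,0,1],[0,-0.15,0.4,0,0,0,1]]'
```

```text
time_s: 31.55
tcp_pos: [0.5882, -0.1452, 0.0113]
orientation: [179.8, 0.0, 93.0]
contact_force: [2.4, 0.4, 5.7]
opening: -0.0001
```

```bash
python3 -m crank '[[0,0,0.15,0,0,0,1],[-0.4,0,0.15,0,0,0,1],[-0.8,0,0.15,0,0,0,1],[-1.2,0,0.15,0,0,0,1],[-1.6,0,0.15,0,0,0,1],[-2,0,0.15,0,0,0,1],[-2.4,0,0.15,0,0,0,1],[-2.8,0,0.15,0,0,0,1],[-3.2,0,0.15,0,0,0,1],[-3.2,0.4,0.15,0,0,0,1],[-3.2,0.8,0.15,0,0,0,1],[-3.2,1.1,0.15,0,0,0,1]]'
python3 -m crank '[[0,0,-3,0,0,0,1],[0,0,-8,0,0,0,1],[0,0,-13,0,0,0,1],[0,0,-18,0,0,0,1],[0,0,-20,0,0,-0.15,1],[0,0,-20,0,0,-0.33,1],[0,0,-20,0,0,-0.5,1],[0,0,-20,0,0,-0.68,1],[0,0,-20,0,0,-0.86,1],[0,0,-20,0,0,-1.04,1],[0,0,-20,0,0,-1.22,1],[0,0,-20,0,0,-1.4,1]]'
python3 -m crank '[[0,0,0,0,0,-0.1,1],[0,0,0,0,0,-0.1,1],[0,0,0,0,0,-0.1,1]]'
cat > brush.py <<'E'
from h import *
np.set_printoptions(precision=4,suppress=True)
cw=env.calibration('wrist');W=snap('wrist','w13.png');h=cv2.cvtColor(W,cv2.COLOR_BGR2HSV)
m=((h[...,1]>100)&(h[...,0]>60)&(h[...,0]<95)&(h[...,2]>40)).astype(np.uint8)
n,l,st,c=cv2.connectedComponentsWithStats(m)
for i in range(1,n):
    if st[i,4]>40:
        r=cv2.minAreaRect(np.argwhere(l==i)[:,::-1].astype(np.float32));print(st[i],'\n',onz(cw,cv2.boxPoints(r),.01))
E
python3 brush.py
```

```text
time_s: 33.05
tcp_pos: [0.598, -0.1764, 0.007]
orientation: [-179.9, -0.0, 92.9]
contact_force: [0.2, 0.6, 0.6]
opening: -0.0001
time_s: 34.55
tcp_pos: [0.5985, -0.1765, 0.2074]
orientation: [-180.0, -0.1, 173.5]
contact_force: [-0.5, -0.3, -1.0]
opening: -0.0
time_s: 34.92
tcp_pos: [0.5987, -0.1764, 0.2078]
orientation: [180.0, -0.0, 178.8]
contact_force: [-0.2, 0.2, -0.4]
opening: 0.0002
[338 146   5  70 216] 
 [[ 0.5787 -0.1998  0.01  ]
 [ 0.5749 -0.1998  0.01  ]
 [ 0.5751 -0.1302  0.01  ]
 [ 0.5791 -0.1303  0.01  ]]
```

The finger slid off the handle's edge and the brush hardly moved. One more try, 4 mm nearer the wall and pressing a little harder.

```bash
python3 -m crank '[[0,0,0,0,0,0.18,1],[0,0,0,0,0,0.36,1],[0,0,0,0,0,0.54,1],[0,0,0,0,0,0.72,1],[0,0,0,0,0,0.9,1],[0,0,0,0,0,1.08,1],[0,0,0,0,0,1.26,1],[0,0,0,0,0,1.44,1],[0,0,0,0,0,1.5,1],[0,0,0,0,0,1.5,1],[0,0,0,0,0,1.5,1]]'
python3 - <<'E'
from h import *
go(.5845,-.135,.016,93)
E
```

```text
time_s: 36.35
tcp_pos: [0.5988, -0.1764, 0.2081]
orientation: [-180.0, 0.0, 93.0]
contact_force: [-0.1, -0.2, -0.4]
opening: 0.0001
row [ 4.21 -1.21 19.21] [-0.  0. -0.] n>= 4.0
```

```bash
python3 -m crank '[[4.2,-1,0,0,0,0,1],[4.2,-1.2,5,0,0,0,1],[4.2,-1.2,10,0,0,0,1],[4.2,-1.2,15,0,0,0,1],[4.2,-1.2,18,0,0,0,1],[4.2,-1.2,19.2,0,0,0,1],[4.2,-1.2,19.5,0,0,0,1],[4.2,-1.2,19.8,0,0,0,1],[4.2,-1.2,19.8,0,0,0,1]]'
```

```text
time_s: 37.48
tcp_pos: [0.5866, -0.1351, 0.0126]
orientation: [179.8, 0.0, 93.0]
contact_force: [0.7, 2.1, 5.3]
opening: 0.0004
```

```bash
python3 -m crank '[[0,-0.2,0.15,0,0,0,1],[0,-0.2,0.3,0,0,0,1],[-0.3,-0.2,0.3,0,0,0,1],[-0.6,-0.2,0.3,0,0,0,1],[-0.9,-0.2,0.3,0,0,0,1],[-1.2,-0.2,0.3,0,0,0,1],[-1.5,-0.2,0.3,0,0,0,1]]'
python3 -m crank '[[-0.3,0,0,0,0,0,1],[-0.6,0,0,0,0,0,1],[-0.9,0,0,0,0,0,1],[-1.2,0,0,0,0,0,1],[-1.5,0,0,0,0,0,1],[-1.8,0,0,0,0,0,1]]'
```

```text
time_s: 38.35
tcp_pos: [0.5876, -0.1482, 0.0103]
orientation: [179.5, -0.2, 93.1]
contact_force: [4.0, 6.6, 4.4]
opening: -0.0003
time_s: 39.1
tcp_pos: [0.5885, -0.1661, 0.0101]
orientation: [179.5, -0.2, 93.1]
contact_force: [4.8, 5.4, 4.3]
opening: 0.0
```

```bash
python3 -m crank '[[0,0,-3,0,0,0,1],[0,0,-8,0,0,0,1],[0,0,-13,0,0,0,1],[0,0,-18,0,0,0,1],[0,0,-20,0,0,-0.15,1],[0,0,-20,0,0,-0.33,1],[0,0,-20,0,0,-0.5,1],[0,0,-20,0,0,-0.68,1],[0,0,-20,0,0,-0.86,1],[0,0,-20,0,0,-1.04,1],[0,0,-20,0,0,-1.22,1],[0,0,-20,0,0,-1.4,1]]'
python3 -m crank '[[0,0,0,0,0,-0.1,1],[0,0,0,0,0,-0.1,1],[0,0,0,0,0,-0.1,1]]'
python3 brush.py; python3 - <<'E'
from h import *
c=env.calibration('wrist');print(proj(c,[[.577,-.116,.01],[.577,-.03,.01],[.599,-.15,.01]]))
E
```

```text
time_s: 40.6
tcp_pos: [0.5841, -0.1682, 0.2071]
orientation: [-180.0, -0.0, 173.5]
contact_force: [0.3, -0.7, 0.5]
opening: 0.0002
time_s: 40.98
tcp_pos: [0.5843, -0.1682, 0.2072]
orientation: [-180.0, -0.0, 178.8]
contact_force: [0.2, 0.6, 0.4]
opening: 0.0001
[317 134   7  76 240] 
 [[ 0.5844 -0.2035  0.01  ]
 [ 0.5805 -0.2035  0.01  ]
 [ 0.5793 -0.1289  0.01  ]
 [ 0.5834 -0.1289  0.01  ]]
[[326.05338047 221.10515061]
 [327.12783514 296.13304669]
 [303.28910708 188.98860325]]
```

It moved 5 mm off the wall and 4 mm back. The fingers can now cover the handle fully, so I'll repeat the drag.

```bash
python3 -m crank '[[0,0,0,0,0,0.18,1],[0,0,0,0,0,0.36,1],[0,0,0,0,0,0.54,1],[0,0,0,0,0,0.72,1],[0,0,0,0,0,0.9,1],[0,0,0,0,0,1.08,1],[0,0,0,0,0,1.26,1],[0,0,0,0,0,1.44,1],[0,0,0,0,0,1.5,1],[0,0,0,0,0,1.5,1],[0,0,0,0,0,1.5,1]]'
python3 - <<'E'
from h import *
go(.5855,-.135,.016,93)
E
```

```text
time_s: 42.4
tcp_pos: [0.5844, -0.1681, 0.2072]
orientation: [-180.0, 0.0, 93.0]
contact_force: [0.9, -0.1, 0.5]
opening: 0.0
row [ 3.3   0.28 19.11] [-0.  0. -0.] n>= 4.0
```

```bash
python3 -m crank '[[3.3,0.3,3,0,0,0,1],[3.3,0.3,8,0,0,0,1],[3.3,0.3,13,0,0,0,1],[3.3,0.3,17,0,0,0,1],[3.3,0.3,19,0,0,0,1],[3.3,0.3,19.6,0,0,0,1],[3.3,0.3,20,0,0,0,1],[3.3,0.3,20.3,0,0,0,1],[3.3,0.3,20.3,0,0,0,1]]'
python3 -m crank '[[0,0,0.2,0,0,0,1],[-0.2,0,0.2,0,0,0,1],[-0.5,0.05,0.2,0,0,0,1],[-0.8,0.1,0.2,0,0,0,1],[-1.1,0.15,0.2,0,0,0,1],[-1.4,0.2,0.2,0,0,0,1],[-1.7,0.25,0.2,0,0,0,1],[-2,0.3,0.2,0,0,0,1],[-2.3,0.35,0.2,0,0,0,1],[-2.6,0.4,0.2,0,0,0,1],[-2.9,0.5,0.2,0,0,0,1],[-2.9,0.8,0.2,0,0,0,1]]'
python3 -m crank '[[0,0,-3,0,0,0,1],[0,0,-8,0,0,0,1],[0,0,-13,0,0,0,1],[0,0,-18,0,0,0,1],[0,0,-20,0,0,-0.15,1],[0,0,-20,0,0,-0.33,1],[0,0,-20,0,0,-0.5,1],[0,0,-20,0,0,-0.68,1],[0,0,-20,0,0,-0.86,1],[0,0,-20,0,0,-1.04,1],[0,0,-20,0,0,-1.22,1],[0,0,-20,0,0,-1.4,1]]'
python3 -m crank '[[0,0,0,0,0,-0.1,1],[0,0,0,0,0,-0.1,1],[0,0,0,0,0,-0.1,1]]'
python3 brush.py
```

```text
time_s: 43.52
tcp_pos: [0.5923, -0.1346, 0.0127]
orientation: [179.1, 0.0, 93.1]
contact_force: [-0.6, 5.3, 20.5]
opening: -0.0
time_s: 45.02
tcp_pos: [0.5942, -0.1599, 0.006]
orientation: [-179.9, -0.4, 93.1]
contact_force: [-11.8, 9.6, 22.8]
opening: 0.0001
time_s: 46.52
tcp_pos: [0.5946, -0.1637, 0.2013]
orientation: [-180.0, -0.1, 173.5]
contact_force: [-0.2, -0.1, 0.3]
opening: 0.0001
time_s: 46.9
tcp_pos: [0.5949, -0.1636, 0.2017]
orientation: [180.0, -0.0, 178.8]
contact_force: [-0.8, 1.0, -0.3]
opening: -0.0001
```

```bash
python3 - <<'E'
from h import *
np.set_printoptions(precision=3,suppress=True)
for nme in('wrist','top','scene'):
    W=env.grab_frame(nme);cv2.imwrite('pics/g_%s.png'%nme,W);c0=env.calibration(nme);h=cv2.cvtColor(W,cv2.COLOR_BGR2HSV)
    m=((h[...,1]>80)&(h[...,0]>50)&(h[...,0]<95)&(h[...,2]>30)).astype(np.uint8)
    n,l,st,c=cv2.connectedComponentsWithStats(m,connectivity=8)
    for i in range(1,n):
        if st[i,4]>12: print(nme,st[i],c[i],onz(c0,[c[i]],.01)[0])
c0=env.calibration('wrist');print(proj(c0,[[.59,-.22,.01],[.59,-.15,.01],[.59,-.08,.01]]))
E
```

```text
wrist [333 120   8 121 526] [336.572 175.403] [ 0.577 -0.16   0.01 ]
top [ 441  289   47   63 2003] [464.01  320.733] [ 0.196 -0.363  0.01 ]
[[322.202 111.277]
 [323.386 185.271]
 [324.426 251.752]]
```

```bash
cat > tri2.py <<'E'
from h import *
import pickle,os
np.set_printoptions(precision=4,suppress=True)
env.grab_frame('wrist');c0=env.calibration('wrist');W=env.grab_frame('wrist');h=cv2.cvtColor(W,cv2.COLOR_BGR2HSV)
def ends(m):
    m=m.astype(np.uint8);m[:,:200]=0;m[:,460:]=0
    n,l,st,c=cv2.connectedComponentsWithStats(m,connectivity=8);i=1+np.argmax(st[1:,4])
    P=np.argwhere(l==i)[:,::-1].astype(float);a=P[P[:,1]<P[:,1].min()+6].mean(0);b=P[P[:,1]>P[:,1].max()-6].mean(0);return np.array([a,b])
u=ends((h[...,1]>80)&(h[...,0]>50)&(h[...,0]<95)&(h[...,2]>30));print(u)
if os.path.exists('p.pkl'):
    c1,u1=pickle.load(open('p.pkl','rb'));print(tri(c1,u1,c0,u))
pickle.dump((c0,u),open('p.pkl','wb'))
E
python3 tri2.py; python3 -m crank '[[-3,0,-1,0,0,0,1],[-5,0,-2,0,0,0,1],[-5,0,-2,0,0,0,1],[-5,0,-2,0,0,0,1]]'; python3 tri2.py
```

```text
[[335.0625 123.0625]
 [339.     237.5   ]]
time_s: 47.7
tcp_pos: [0.6447, -0.1645, 0.2218]
orientation: [180.0, -0.1, 178.9]
contact_force: [-0.2, -0.4, 0.1]
opening: 0.0004
[[384.     122.0714]
 [383.9412 230.3529]]
[[ 0.5783 -0.2089  0.0097  0.0003]
 [ 0.5751 -0.0955  0.0104  0.    ]]
```

Brush lies flat at z 10 mm, its handle now 12 mm further back (origin about 24 mm from the box centre in y). One last drag of 18 mm should free the bristles.

```bash
python3 -m crank '[[1,0,0,0,0,0.18,1],[3,0,0,0,0,0.36,1],[5,0,0,0,0,0.54,1],[5,0,0,0,0,0.72,1],[5,0,0,0,0,0.9,1],[5,0,0,0,0,1.08,1],[5,0,0,0,0,1.26,1],[5,0,0,0,0,1.44,1],[5,0,0,0,0,1.5,1],[5,0,0,0,0,1.5,1],[5,0,0,0,0,1.5,1]]'
python3 - <<'E'
from h import *
go(.5845,-.135,.013,93)
E
```

```text
time_s: 49.18
tcp_pos: [0.5948, -0.1635, 0.2222]
orientation: [-180.0, -0.0, 93.0]
contact_force: [-0.3, -1.1, 0.2]
opening: -0.0002
row [ 2.9  -0.88 20.92] [-0. -0. -0.] n>= 4.0
```

```bash
python3 -m crank '[[2.9,-0.9,4,0,0,0,1],[2.9,-0.9,9,0,0,0,1],[2.9,-0.9,14,0,0,0,1],[2.9,-0.9,18,0,0,0,1],[2.9,-0.9,20,0,0,0,1],[2.9,-0.9,20.8,0,0,0,1],[2.9,-0.9,21.1,0,0,0,1],[2.9,-0.9,21.3,0,0,0,1],[2.9,-0.9,21.3,0,0,0,1]]'
python3 -m crank '[[-0.2,0,0.1,0,0,0,1],[-0.5,0,0.1,0,0,0,1],[-0.8,0,0.1,0,0,0,1],[-1.1,0,0.1,0,0,0,1],[-1.4,0,0.1,0,0,0,1],[-1.7,0,0.1,0,0,0,1],[-2,0,0.1,0,0,0,1],[-2.3,0,0.1,0,0,0,1],[-2.6,0,0.1,0,0,0,1],[-2.6,0,-2,0,0,0,1],[-2.6,0,-6,0,0,0,1],[-2.6,0,-11,0,0,0,1]]'
python3 -m crank '[[0,0,-5,0,0,0,1],[0,0,-10,0,0,-0.15,1],[0,0,-10,0,0,-0.33,1],[0,0,-10,0,0,-0.5,1],[0,0,-10,0,0,-0.68,1],[0,0,-10,0,0,-0.86,1],[0,0,-10,0,0,-1.04,1],[0,0,-10,0,0,-1.22,1],[0,0,-10,0,0,-1.4,1],[0,0,-10,0,0,-1.5,1],[0,0,-10,0,0,-1.5,1],[0,0,-10,0,0,-1.5,1]]'
rm p.pkl;python3 tri2.py; python3 -m crank '[[-3,0,-1,0,0,0,1],[-5,0,-2,0,0,0,1],[-5,0,-2,0,0,0,1],[-5,0,-2,0,0,0,1]]'; python3 tri2.py
```

```text
time_s: 50.3
tcp_pos: [0.5874, -0.135, 0.0119]
orientation: [179.6, 0.0, 93.0]
contact_force: [1.5, 1.9, 6.1]
opening: -0.0003
time_s: 51.8
tcp_pos: [0.5838, -0.1612, 0.1176]
orientation: [-179.7, -0.0, 92.9]
contact_force: [1.1, 0.1, 0.3]
opening: -0.0001
time_s: 53.3
tcp_pos: [0.5856, -0.1613, 0.2185]
orientation: [-180.0, -0.1, 178.8]
contact_force: [0.2, 0.5, -0.3]
opening: -0.0
[[321.8571 117.    ]
 [327.2632 227.4737]]
time_s: 53.9
tcp_pos: [0.6355, -0.162, 0.2388]
orientation: [180.0, -0.1, 178.9]
contact_force: [-0.0, -0.0, 0.1]
opening: 0.0001
[[369.8333 116.1667]
 [371.2    220.2   ]]
[[ 0.5806 -0.2114  0.0085  0.0004]
 [ 0.5769 -0.0978  0.0089  0.0007]]
```

Brush: flat at z 9 mm, in-box x ≈ −0.041, y ≈ +0.022 — inside limits; only the bristle tips still reach into the hinge-side wall. I'll leave it and shut the lids, narrow lid first.

```bash
python3 -m crank '[[0,0,-5,0,0,-0.07,1],[0,0,-10,0,0,-0.07,1],[0,0,-11,0,0,-0.07,1],[0.5,5,-11,0,0,-0.07,1],[1,11,-11,0,0,-0.07,1],[1,16,-11,0,0,-0.07,1],[1,20,-11,0,0,-0.07,1],[1,20,-11,0,0,-0.07,1],[1,20,-11,0,0,-0.07,1],[1,20,-5,0,0,-0.07,1],[1,20,0.5,0,0,-0.07,1],[1,20,0.5,0,0,-0.07,1]]'
python3 -m crank '[[0,0,0.5,0,0,0,1]]'
python3 - <<'E'
from h import *
np.set_printoptions(precision=4,suppress=True)
print(env.read_state()['joint_pos'])
for y,z in[(-.01,.228),(-.078,.226),(-.125,.207),(-.164,.175),(-.193,.133),(-.204,.101),(-.209,.067)]:go(.614-.05*(y+.05),y,z,183)
E
```

```text
time_s: 55.5
tcp_pos: [0.6224, 0.0368, 0.2222]
orientation: [179.9, -1.4, -177.2]
contact_force: [0.5, 0.4, -0.8]
opening: 0.0002
time_s: 55.62
tcp_pos: [0.6315, 0.037, 0.2325]
orientation: [-180.0, 0.3, -177.2]
contact_force: [-0.5, 0.1, 1.4]
opening: -0.0001
[ -2.7121  19.1427  24.6164  95.1779  -0.0105 -95.5297]
row [ 2.18 -4.6   0.44] [-0.001  0.005 -0.003] n>= 1.0
row [  2.17 -11.41   0.65] [-0.001  0.005 -0.003] n>= 2.0
row [  2.18 -16.11   2.55] [-0.001  0.005 -0.003] n>= 3.0
row [  2.19 -20.01   5.75] [-0.001  0.005 -0.003] n>= 4.0
row [  2.21 -22.92   9.95] [-0.001  0.005 -0.003] n>= 5.0
row [  2.23 -24.01  13.15] [-0.001  0.005 -0.003] n>= 5.0
row [  2.24 -24.51  16.56] [-0.001  0.005 -0.003] n>= 5.0
```

```bash
python3 -m crank '[[1,-2.5,0.4,0,0,0,1],[1.5,-4.6,0.4,0,0,0,1],[1.5,-6.5,0.5,0,0,0,1],[1.5,-9,0.6,0,0,0,1],[1.5,-11.4,0.7,0,0,0,1],[1.5,-13.8,1.5,0,0,0,1],[1.5,-16.1,2.6,0,0,0,1],[1.5,-18,4,0,0,0,1],[1.5,-20,5.8,0,0,0,1],[1.5,-21.5,7.8,0,0,0,1],[1.5,-22.9,10,0,0,0,1],[1.5,-23.5,11.5,0,0,0,1]]'
python3 -m crank '[[0,-0.5,1.5,0,0,0,1],[0,-0.9,3,0,0,0,1],[0,-1,4.5,0,0,0,1],[0,-1,5,0,0,0,1],[0,-1,5.2,0,0,0,1],[0,-1,5.2,0,0,0,1]]'
```

```text
time_s: 57.12
tcp_pos: [0.6257, -0.1979, 0.1113]
orientation: [179.9, -0.2, -177.1]
contact_force: [-0.1, 0.9, 1.3]
opening: -0.0003
time_s: 57.88
tcp_pos: [0.6278, -0.2075, 0.0673]
orientation: [-179.9, 0.2, -177.1]
contact_force: [-6.6, 1.1, 15.5]
opening: 0.0001
```

Narrow lid is down: tip at z 0.067 pressing with 15 N. Now round to the outer face of the wide lid.

```bash
python3 -m crank '[[0,0,-5,0,0,0,1],[0,0,-11,0,0,0,1],[0,0,-17,0,0,0,1],[5,0,-17,0,0,0,1],[11,2,-17,0,0,0,1],[16,5,-17,0,0,0,1],[16,11,-17,0,0,0.05,1],[16,17,-17,0,0,0.05,1],[16,23,-17,0,0,0.05,1],[16,29,-17,0,0,0.05,1],[16,35,-17,0,0,0.05,1],[16,41,-17,0,0,0.05,1]]'
python3 - <<'E'
from h import *
go(.45,.33,.235,180);go(.605,.335,.235,180)
E
```

```text
time_s: 59.38
tcp_pos: [0.4465, 0.1963, 0.2323]
orientation: [180.0, 0.1, -179.9]
contact_force: [0.8, -0.2, 0.4]
opening: -0.0001
row [-0.37 13.37 -0.27] [0.    0.002 0.001] n>= 3.0
row [-15.87  13.85  -0.24] [0.    0.002 0.001] n>= 4.0
```

```bash
python3 -m crank '[[0,5,0,0,0,0,1],[0,10,0,0,0,0,1],[0,14,0,0,0,0,1],[0,14,0,0,0,0,1],[-5,14,0,0,0,0,1],[-10,14,0,0,0,0,1],[-15,14,0,0,0,0,1],[-16,14,0,0,0,0,1],[-16,14,0,0,0,0,1],[-16,14,0,0,0,0,1]]'
python3 - <<'E'
from h import *
np.set_printoptions(precision=4,suppress=True)
for y,z in[(-.01,.228),(-.078,.226),(-.125,.207),(-.164,.175),(-.193,.133),(-.204,.101),(-.209,.067)]:go(.607,y+.302,z,180)
E
```

```text
time_s: 60.62
tcp_pos: [0.6062, 0.3338, 0.2328]
orientation: [180.0, 0.0, -180.0]
contact_force: [0.6, -0.2, 0.6]
opening: -0.0
row [-0.08 -4.18  0.48] [0.    0.    0.001] n>= 1.0
row [ -0.08 -10.98   0.68] [0.    0.    0.001] n>= 2.0
row [ -0.07 -15.68   2.58] [0.    0.    0.001] n>= 3.0
row [ -0.07 -19.58   5.78] [0.    0.    0.001] n>= 4.0
row [ -0.07 -22.48   9.98] [0.    0.    0.001] n>= 4.0
row [ -0.07 -23.58  13.18] [0.    0.    0.001] n>= 5.0
row [ -0.07 -24.08  16.58] [0.    0.    0.001] n>= 5.0
```

```bash
python3 -m crank '[[0,-2.5,0.4,0,0,0,1],[0,-4.2,0.4,0,0,0,1],[0,-6.2,0.5,0,0,0,1],[0,-8.6,0.6,0,0,0,1],[0,-11,0.7,0,0,0,1],[0,-13.4,1.5,0,0,0,1],[0,-15.7,2.6,0,0,0,1],[0,-17.6,4,0,0,0,1],[0,-19.6,5.8,0,0,0,1],[0,-21.1,7.8,0,0,0,1],[0,-22.5,10,0,0,0,1],[0,-23.1,11.5,0,0,0,1]]'
python3 -m crank '[[0,-0.5,1.5,0,0,0,1],[0,-0.9,3,0,0,0,1],[0,-1,4.5,0,0,0,1],[0,-1,5,0,0,0,1],[0,-1,5.2,0,0,0,1],[0,-1,5.2,0,0,0,1]]'
```

```text
time_s: 62.12
tcp_pos: [0.6061, 0.1018, 0.1164]
orientation: [-180.0, -0.0, 180.0]
contact_force: [-0.7, 1.4, 1.2]
opening: -0.0001
time_s: 62.88
tcp_pos: [0.6062, 0.0931, 0.0674]
orientation: [-179.9, -0.0, -179.9]
contact_force: [-6.0, -1.8, 9.6]
opening: -0.0002
```

Wide lid is down as well. I'll retreat and use the last view for a final check.

```bash
python3 -m crank '[[0,0,-4,0,0,0,1],[0,0,-10,0,0,0,1],[0,0,-16,0,0,0,1],[6,0,-18,0,0,0,1],[12,0,-18,0,0,0,1],[18,-3,-18,0,0,0,1],[24,-9,-18,0,0,0,1],[28,-15,-18,0,0,0,1],[30,-21,-18,0,0,0,1],[30,-27,-18,0,0,0,1],[30,-33,-18,0,0,0,1],[30,-39,-18,0,0,0,1]]'
python3 -m crank '[[0,0,0,0,0,0,1],[0,0,0,0,0,0,1],[0,0,0,0,0,0,1]]'
python3 - <<'E'
from h import *
T=snap('top','tf.png');S=snap('scene','sf.png');W=snap('wrist','wf.png')
o=np.zeros((600,800,3),np.uint8)
o[:300]=cv2.resize(T[120:270,150:550],(800,300),interpolation=cv2.INTER_CUBIC)
o[300:,:400]=cv2.resize(S[130:330,140:407],(400,300),interpolation=cv2.INTER_CUBIC)
o[300:550,400:]=cv2.resize(W,(400,250));cv2.imwrite('pics/zf.png',o)
E
```

```text
time_s: 64.38
tcp_pos: [0.3073, -0.2737, 0.2458]
orientation: [-179.9, 0.1, -180.0]
contact_force: [1.6, 1.2, 0.1]
opening: -0.0001
time_s: 64.75
tcp_pos: [0.3079, -0.2704, 0.2455]
orientation: [-180.0, 0.0, -179.8]
contact_force: [-0.9, -0.9, 0.4]
opening: 0.0001
```

View pics/zf.png

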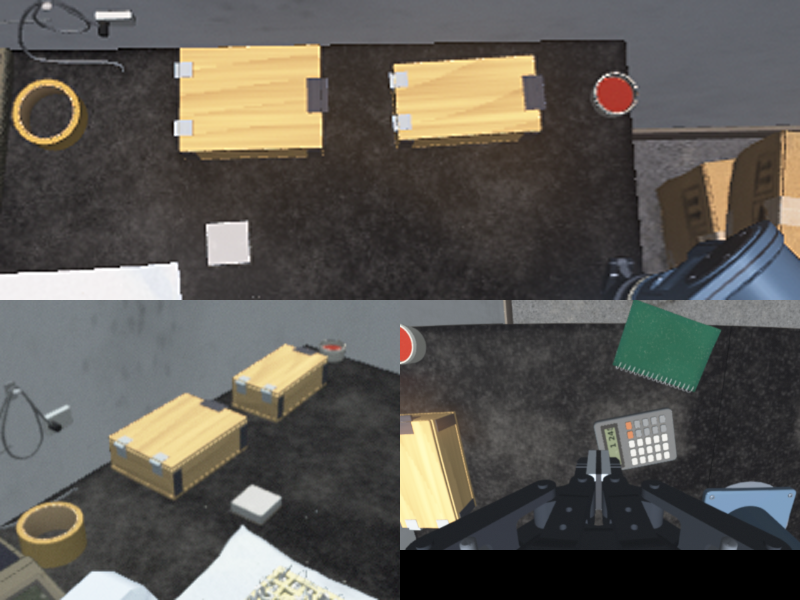

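Both lids are shut, the bench is clear, block and tape roll stand where they were, and no bristles show. Handing in.

```bash
python3 -c "
from bench import env
s=env.read_state();print(s['contact_force'],max(map(abs,s['dq'])));print(env.sign_off())"
```

```text
[ 0.21367601 -0.84499303 -0.34112251] 0.3486739052631778
the job is handed in; nothing more can be done
None
```

The bench is clear and I've handed the job in at about 65 s, within the 210 s limit. The pin vice and brush are in the narrow box, the glue pack and tin in the wide one, and both lids are shut. The needle file, marker and carton were not out.

**Final checks:**
- **Lids:** the last pictures show both lids closed. The fingertip pressed each lid at a height of 67 mm, the height of a fully shut lid (15 N on the narrow one, 10 N on the wide one). I did not measure the lid angles directly.
- **Surroundings:** in the pictures the steel block and tape roll look unmoved, and nothing else is left out on the bench. The arm is clear of everything.

**What went wrong:**
- **Wrong-way move:** I moved the wrong way once on the way to the tin, so I picked up the pin vice first; nothing was hit.
- **Brush knocked after placing:** it ended up against the near wall with its bristles about 3 cm into the hinge-side wall. Pressing on the handle and dragging, three tries in all, moved it back about 15 mm.
- **Brush not fully freed:** at the last measurement it lay flat with its origin at about x −41 mm, y +22 mm in the box, inside the limits. The bristle tips probably still reached about 12 mm past the inner face of that wall. No bristles show in the final pictures, but I could not look again with the lid shut.

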